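# Load the sauce pails by their bails and scan the tray

## Task

Get the sauce pails ready in the cold room: swing up each pail's folded wire bail, carry the pail by its bail (do not grip the pail itself) and stand it upright on the floor of the metal tray, its bail left standing up. When every pail is in the tray, take the yellow stick scanner from its cradle, point it squarely at the tray's striped label from about 10 cm and hold it still for two seconds, then put it back fully home in its cradle. Do not shove the jar or the tape roll aside.

Things in the scene. Friction and masses are not known exactly. Their poses are not given: they have to be found in the camera images.
- pail1: Small closed white plastic pail with a blue lid and band, 80 mm tall, 70 mm across at the foot, 88 mm across the lid, 0.34 to 0.6 kg; may be absent. Origin: centre of its underside, z up. Its wire bail turns on ears at 66 mm height on its +y and -y sides (hinge axis along its y through x = 0, z = 66 mm); folded down, the bail sticks out on its +x side.
- bail1 (a joint): Angle of the blue pail's wire bail: 0 folded down (sticking out to the pail's +x, 8 degrees below level), 1.71 upright over the pail, 3.42 folded over to the -x side. A light stiffness in the ears holds it where it is left, if not knocked. The bail is a 4 mm wire U, 98 mm wide, its cross bar 100 mm from the hinge.
- grip1 (a point): Middle of the orange hand sleeve on the cross bar of the blue pail's bail: 12 mm diameter, 50 mm long along the pail's y, turns freely on the wire. It is 52 mm above the table and 99 mm out from the pail's axis when folded down, 166 mm above the pail's underside when upright.
- pail2: Small closed white plastic pail with a green lid and band, 80 mm tall, 70 mm across at the foot, 88 mm across the lid, 0.34 to 0.6 kg; may be absent. Origin: centre of its underside, z up. Its wire bail turns on ears at 66 mm height on its +y and -y sides (hinge axis along its y through x = 0, z = 66 mm); folded down, the bail sticks out on its +x side.
- bail2 (a joint): Angle of the green pail's wire bail: 0 folded down (sticking out to the pail's +x, 8 degrees below level), 1.71 upright over the pail, 3.42 folded over to the -x side. A light stiffness in the ears holds it where it is left, if not knocked. The bail is a 4 mm wire U, 98 mm wide, its cross bar 100 mm from the hinge.
- grip2 (a point): Middle of the orange hand sleeve on the cross bar of the green pail's bail: 12 mm diameter, 50 mm long along the pail's y, turns freely on the wire. It is 52 mm above the table and 99 mm out from the pail's axis when folded down, 166 mm above the pail's underside when upright.
- pail3: Small closed white plastic pail with a red lid and band, 80 mm tall, 70 mm across at the foot, 88 mm across the lid, 0.34 to 0.6 kg; may be absent. Origin: centre of its underside, z up. Its wire bail turns on ears at 66 mm height on its +y and -y sides (hinge axis along its y through x = 0, z = 66 mm); folded down, the bail sticks out on its +x side.
- bail3 (a joint): Angle of the red pail's wire bail: 0 folded down (sticking out to the pail's +x, 8 degrees below level), 1.71 upright over the pail, 3.42 folded over to the -x side. A light stiffness in the ears holds it where it is left, if not knocked. The bail is a 4 mm wire U, 98 mm wide, its cross bar 100 mm from the hinge.
- grip3 (a point): Middle of the orange hand sleeve on the cross bar of the red pail's bail: 12 mm diameter, 50 mm long along the pail's y, turns freely on the wire. It is 52 mm above the table and 99 mm out from the pail's axis when folded down, 166 mm above the pail's underside when upright.
- tray: Fixed shallow aluminium tray, 180 mm (its x) by 380 mm (its y), rim 16 mm high, walls and floor 4 mm thick. Origin: centre of its underside, z up; floor surface at z = 4 mm. Holds three pails in a row along its y.
- label: White label plate with black stripes, 70 mm by 60 mm, fixed at the tray's +y end, centre 50 mm above the table, sloping 30 degrees to face up and towards the tray's -x. Origin: centre of its striped face; its z axis is the face's outward normal.
- scanner: Loose yellow stick scanner, 130 mm tall, 0.18 kg, standing upright in its cradle. Origin: centre of its underside, which is the scanning window: it looks along the scanner's -z. Square in section, sides along its x and y: body 36 mm wide from 0 to 80 mm, black grip neck 28 mm wide from 80 to 128 mm with a yellow top.
- cradle: Fixed grey square cup for the scanner, 56 mm outside, 46 mm inside, 50 mm tall, floor 5 mm thick. Origin: centre of its underside, z up; its sides lie along its x and y.
- jar: Amber jar with red cap, 56 mm across, 70 mm tall; not to be disturbed. Origin: centre of its underside.
- tape: Roll of brown tape lying flat, 72 mm across, 24 mm high; not to be disturbed. Origin: centre of its underside.
Not all that is in view belongs to the job. Leave any brown or purple look-alike of the pail1 alone.

How it is judged:
By the outcome, as a careful person would: the job done as asked, in the order asked, and still so for the second after the job is handed in, with the robot touching nothing.
Of pail1, pail2, pail3 only 2 to 3 are there at a start; the rules pass over those that are not, and their reading is None.
At some moment in a run one of pail1, pail2, pail3 may be knocked a few centimetres aside while the robot is not near it.
Once in a run the grip may slacken for a moment while it holds something.
It also fails if it takes over 210 s, if anything falls off the work surface, if the arm or the gripper's body presses on something with over 40 N, if the wrist force passes 120 N, or if a joint passes its speed limit or range.

## Robot

A 6-joint arm with a two-finger parallel gripper is mounted at the origin on the work surface. World frame = base frame: x ahead of the robot, y to its left, z up, the work surface at z = 0. Lengths are in m, angles in degrees, forces in N, time in s.
With the tool pointing down it reaches from about 0.4 to 0.825 m from the base axis. Payload 7 kg.
Tool frame: the origin (TCP) lies midway between the tips of the shut fingers; the grasp point (between the pads) lies 19 mm behind it; z points along the fingers, y is the line along which they close (so a half turn about z gives the same grasp; the last joint's range is limited). The gripper opens to 88 mm and grips with 3 to 60 N. Pads are 19 mm wide; open, the fingers measure 130 mm over their backs; the gripper's body (78 mm by 193 mm) begins 47 mm behind the grasp point.
Start: joints at [81.308, 20.546, 0.682, 0, -70.136, -16.507], TCP at [0.287, 0.611, 0.227] pointing down, gripper open.
Joint ranges: [-176.03, 176.03], [-82.01, 121.73], [-58.28, 71.71], [-173.87, 95.51], [-174.79, -0.11], [-173.66, 173.66]. Speed limits (degrees/s): [136.94, 136.94, 172.46, 180, 180, 180].

## Interface

Orientations are given as [roll, pitch, yaw] about the fixed x, y, z axes, in that order (R = Rz(yaw) Ry(pitch) Rx(roll)).
In Python, from plant import r, eyes, workorder gives the robot as it stands.
- The arm moves only by the tool step_arm, never from a script. Its argument "plan" is a list of rows, each a list of 5 numbers: the shift along the tool's x, y, z each as a share of 25 cm, from -1 to 1, then the turn about the tool's z as a share of 60 degrees, from -1 to 1, then the finger opening in mm, from 0 to 87.6. In form: [[x, y, z, turn, jaw], ...]. A call has 1 to 12 rows; each row is the pose to reach, as a shift and turn from the pose commanded when the call began, along the tool's axes at that moment; what a row does not reach only later rows make up. A row lasts 1/12 s, in which the tool goes at most 41.7 mm and 7.16 degrees, less where a joint would pass 70% of its speed; a pose out of reach is approached as far as the arm can. A call with a number of a shift or a turn outside -1 to 1 is refused whole. A call with a gripper value outside its range is refused whole. The fingers move at their own pace and stop on an object; "newtons" is the grip in N (left out, the last holds). Time passes only in rows, so rows that repeat a pose let the fingers close. It gives the time, the measured TCP pose, the force, the opening and the grip force at its end, in the units of the state.
- r.get_state(): the state, without advancing time (a new reading comes with each control period).
- eyes.capture(name): name is "scene" or "top" or "wrist"; returns the picture (384x512x3 uint8, red, green, blue); there is no depth.
- eyes.camera_model(name): a dict with "fov_y" (degrees; the focal length in pixels is half the picture's height over the tangent of half this angle, whatever the lens; pixels are square), "cx", "cy" (the principal point, pixels), "k1" (the pictures are not rectified: a ray, as slopes to the right and down, at radius r is drawn at 1 + k1 r^2 times it, then the intrinsics apply), "world_to_cam" (4x4, takes a point from world to camera coordinates); the wrist camera has in their place "hand_eye" (4x4, takes a point from camera to tool coordinates, whose origin is the TCP and whose axes are the flange's). Camera axes: x right, y up, looking along -z (the intrinsics and any distortion apply to the point x, -y, -z); pixel columns grow to the right and rows downward; lengths in m; the calibration is good to about 2 mm. A picture is of the moment at which its call begins: read the wrist's pose just before it. camera_model takes no time and is no camera call.
- workorder.close_job(): hands the job in; it is judged then, once.
The state is a dict: "time_s": time; "joints": joint angles; "qd": joint speeds; "joint_torque": joint torques, N m; "tcp_pos": TCP position; "eef_rot": TCP orientation; "contact_force": force on the tool from outside, world axes, zero at the start; "moment": the same for the moment, N m; "gripper_width": finger opening in m; "gripper_force": force on a finger pad.
Only numpy, scipy, OpenCV 4.12 (cv2) and the standard library are available. Lean on these libraries where they do the work, as an engineer would, in place of code of your own. Each camera call takes 0.05 s, during which the arm holds its last target. There are 200 camera calls.

## Working session

There is one attempt and no reset: what is moved stays moved. The work goes in short steps, Python scripts to look and compute and a tool call to move; the robot and the scene stay as the last step left them, time stands still between calls to the robot, and variables do not carry over. Pictures are saved under pics/ and viewed, at most 14 in all, crops included, and the job is handed in when it is done.

Besides the shell and the picture viewer there is one more tool, called by a JSON object that holds its "fn" and its "kwargs". step_arm: Moves the arm, as the interface text tells. Its arguments: {"type":"object","properties":{"plan":{"type":"array"},"newtons":{"type":"number"}},"required":["plan"]}

```bash
ls; mkdir -p pics
cat > h.py <<'E'
import numpy as np, cv2
from plant import r, eyes, workorder
from scipy.spatial.transform import Rotation as R
def cap(n,f):
    s=r.get_state(); im=eyes.capture(n); cv2.imwrite('pics/'+f,im[:,:,::-1]); return im,s
def cam(n,s=None):
    m=eyes.camera_model(n)
    if n=='wrist':
        T=np.eye(4);T[:3,:3]=R.from_euler('xyz',s['eef_rot'],degrees=True).as_matrix();T[:3,3]=s['tcp_pos']
        C=T@np.array(m['hand_eye'])
    else: C=np.linalg.inv(np.array(m['world_to_cam']))
    f=192/np.tan(np.radians(m['fov_y']/2)); return m,C,f
def ray(n,u,v,s=None):
    m,C,f=cam(n,s); d=np.array([(u-m['cx'])/f,(v-m['cy'])/f]); p=d.copy()
    for _ in range(20): p=d/(1+m['k1']*(p@p))
    w=C[:3,:3]@np.array([p[0],-p[1],-1.]); return C[:3,3],w/np.linalg.norm(w)
def onz(n,u,v,z,s=None):
    o,d=ray(n,u,v,s); return o+d*(z-o[2])/d[2]
def tri(rays):
    A=np.zeros((3,3));b=np.zeros(3)
    for o,d in rays:
        P=np.eye(3)-np.outer(d,d);A+=P;b+=P@o
    x=np.linalg.solve(A,b); return x,[np.linalg.norm(np.cross(x-o,d)) for o,d in rays]
def proj(n,p,s=None):
    m,C,f=cam(n,s); q=np.linalg.inv(C)@np.append(p,1); a=np.array([q[0],-q[1]])/-q[2]
    a=a*(1+m['k1']*(a@a)); return a*f+[m['cx'],m['cy']]
E
python3 - <<'E'
from h import *
np.set_printoptions(precision=4,suppress=True)
for n in('scene','top','wrist'):
    im,s=cap(n,n+'0.png'); m,C,f=cam(n,s); print(n,f,m['k1'],m['cx'],m['cy'],C)
print(s)
a=np.vstack([cv2.imread('pics/scene0.png')]);
E
```

```text
pics
scene 479.80157477915674 -0.2019935977104276 259.7918342596113 193.8055607244144 [[ 0.6513 -0.5037  0.5675  1.2433]
 [ 0.7588  0.4372 -0.4827 -0.7007]
 [-0.005   0.745   0.667   1.0323]
 [ 0.      0.      0.      1.    ]]
top 394.06836535032346 -0.13594478378338665 246.79702477889367 189.34290960650142 [[-0.0294  0.9801 -0.1962  0.244 ]
 [-0.9995 -0.0266  0.0167  0.0159]
 [ 0.0111  0.1965  0.9804  1.0747]
 [ 0.      0.      0.      1.    ]]
wrist 339.6381527373424 -0.09684378207558056 256.43302782271064 191.00623129808181 [[-0.4257  0.8599  0.2818  0.3648]
 [-0.9049 -0.405  -0.1312  0.5737]
 [ 0.0013 -0.3108  0.9505  0.3847]
 [ 0.      0.      0.      1.    ]]
{'time_s': 0.1, 'joints': array([ 81.3086,  20.5866,   0.6389,  -0.0154, -70.1362, -16.5053]), 'qd': array([-0.0336, -0.0123,  0.1304,  0.0839,  0.1449, -0.0538]), 'joint_torque': array([ -0.0013, -58.4165,  29.3751,   7.0155,   0.0102,  -0.    ]), 'tcp_pos': array([0.2872, 0.6104, 0.2257]), 'eef_rot': array([179.9155,  -0.0099, -25.202 ]), 'contact_force': array([ 0.612 , -0.1472, -0.3265]), 'moment': array([ 0.0466,  0.0011, -0.0075]), 'gripper_force': 0.0, 'gripper_width': 0.0878271437648747}
```

View pics/scene0.png

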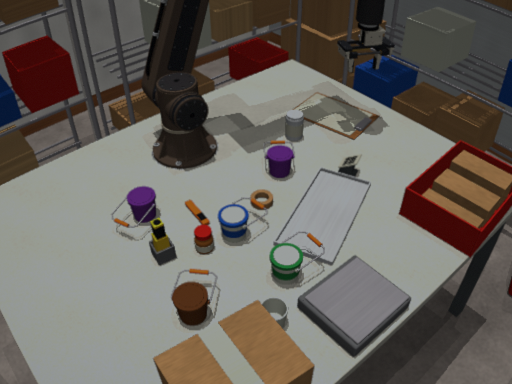

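View pics/top0.png

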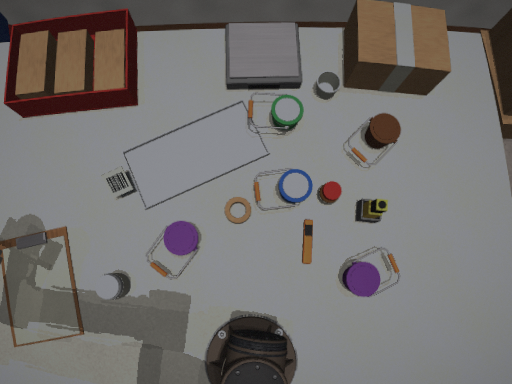

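The scene and top views show two job pails. Blue has its lid at top(295,186) / scene(233,216), and green at top(287,110) / scene(286,257). There is no red pail. The red-capped thing at top(332,191) is the jar. The purple pails (180,238), (363,278) and the brown one (384,128) are look-alikes to leave alone. The scanner and cradle are at top(372,209), the tape at (238,210), and the tray with its label at (118,183).

```bash
cat >> h.py <<'E'
RANGES={'blue':((105,120,60),(125,255,255)),'green':((50,120,50),(80,255,255)),'orange':((4,170,120),(14,255,255)),'yellow':((24,130,80),(34,255,255)),'tape':((8,70,100),(18,170,255))}
def blobs(im,c,mn=15):
    h=cv2.cvtColor(im,cv2.COLOR_RGB2HSV); m=cv2.inRange(h,*map(np.array,RANGES[c]))
    m=cv2.morphologyEx(m,cv2.MORPH_CLOSE,np.ones((3,3)))
    k,l,st,ce=cv2.connectedComponentsWithStats(m)
    return [(ce[i].round(1).tolist(),st[i].tolist()) for i in range(1,k) if st[i][4]>=mn]
E
python3 - <<'E'
from h import *
np.set_printoptions(precision=4,suppress=True)
for n in('scene','top'):
    im=cv2.imread(f'pics/{n}0.png')[:,:,::-1]
    for c in RANGES: print(n,c,blobs(im,c,25))
t=cv2.imread('pics/top0.png');s=cv2.imread('pics/scene0.png')
a=cv2.resize(t[85:235,90:410],None,fx=2.5,fy=2.5,interpolation=cv2.INTER_CUBIC)
cv2.imwrite('pics/c1.png',a[:, :800])
b=cv2.resize(s[150:290,130:390],None,fx=3,fy=3,interpolation=cv2.INTER_CUBIC);cv2.imwrite('pics/c2.png',b)
E
```

```text
scene blue [([383.5, 69.3], [356, 56, 56, 27, 541]), ([5.8, 92.4], [0, 88, 14, 10, 63]), ([232.8, 217.8], [218, 204, 30, 24, 216]), ([232.9, 234.1], [228, 231, 11, 7, 55])]
scene green [([286.2, 258.7], [270, 244, 33, 26, 246])]
scene orange [([277.7, 141.6], [271, 141, 14, 2, 25]), ([257.1, 202.9], [251, 198, 13, 10, 46]), ([189.7, 206.6], [186, 201, 10, 14, 28]), ([120.9, 222.0], [115, 219, 13, 7, 37]), ([313.9, 239.2], [308, 234, 13, 12, 42]), ([198.6, 271.4], [190, 269, 18, 5, 45])]
scene yellow [([156.0, 223.1], [150, 218, 13, 10, 61]), ([160.7, 241.8], [152, 233, 17, 17, 122])]
scene tape [([319.5, 32.5], [301, 24, 45, 17, 144]), ([136.8, 95.1], [131, 91, 14, 9, 58]), ([464.9, 99.6], [460, 96, 12, 8, 32]), ([118.3, 104.3], [108, 98, 18, 16, 125]), ([452.2, 107.9], [446, 105, 13, 8, 32]), ([348.3, 132.9], [323, 125, 39, 14, 88]), ([276.6, 141.7], [270, 140, 15, 4, 43]), ([483.3, 168.9], [452, 150, 60, 40, 941]), ([467.3, 189.1], [434, 169, 66, 42, 1099]), ([452.7, 207.3], [422, 188, 62, 40, 652]), ([262.4, 196.2], [250, 190, 23, 18, 140]), ([117.2, 220.6], [114, 218, 8, 7, 26]),
[... 397 characters left out ...]
63, 14, 11, 25])]
top yellow [([377.1, 207.8], [368, 199, 19, 17, 128])]
top tape [([376.1, 31.6], [357, 0, 40, 65, 2308]), ([430.1, 38.1], [411, 5, 40, 67, 2117]), ([70.1, 61.2], [54, 29, 32, 64, 1730]), ([108.7, 59.8], [94, 29, 30, 62, 1739]), ([31.5, 62.4], [15, 31, 33, 64, 1658]), ([493.9, 73.6], [481, 31, 31, 93, 391]), ([250.1, 108.1], [248, 100, 5, 17, 74]), ([359.6, 154.5], [352, 148, 15, 14, 54]), ([256.6, 191.1], [254, 182, 7, 19, 75]), ([237.5, 209.5], [225, 197, 26, 26, 324]), ([308.0, 221.9], [304, 219, 9, 6, 46]), ([62.3, 245.5], [45, 227, 30, 62, 267]), ([307.5, 249.9], [303, 236, 9, 28, 219]), ([393.1, 263.1], [388, 254, 11, 19, 85]), ([157.8, 269.0], [150, 262, 17, 15, 82])]
```

View pics/c1.png

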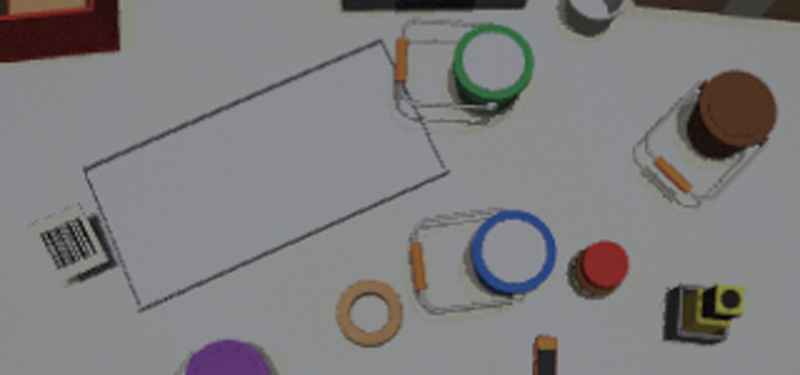

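View pics/c2.png

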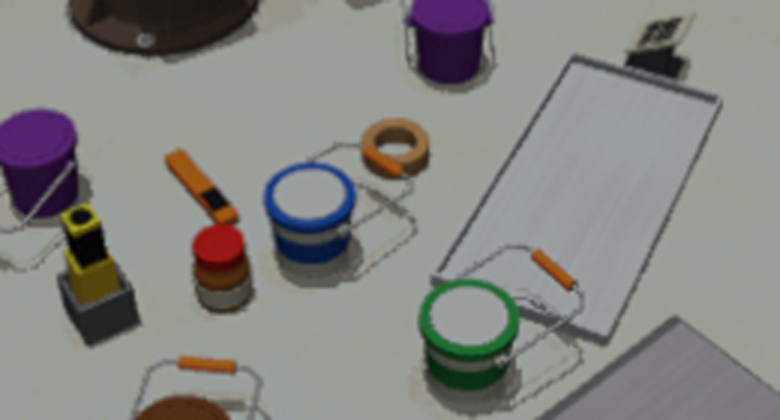

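```bash
cat >> h.py <<'E'
def lid(im,c,near=None):
    h=cv2.cvtColor(im,cv2.COLOR_RGB2HSV); m=cv2.inRange(h,*map(np.array,RANGES[c]))
    m=cv2.morphologyEx(m,cv2.MORPH_CLOSE,np.ones((3,3)))
    cs,hi=cv2.findContours(m,cv2.RETR_CCOMP,cv2.CHAIN_APPROX_NONE)
    o=[cv2.fitEllipse(k) for k,q in zip(cs,hi[0]) if q[3]>=0 and len(k)>30]
    return [(np.round(e[0],1),np.round(e[1],1)) for e in o]
E
python3 - <<'E'
from h import *
np.set_printoptions(precision=4,suppress=True)
I={n:cv2.imread(f'pics/{n}0.png')[:,:,::-1] for n in('scene','top')}
L={}
for c in('blue','green'):
    e={n:lid(I[n],c) for n in I}; print(c,e)
    x,d=tri([ray(n,*e[n][-1 if n!='top' else 0][0]) for n in I]); L[c]=x; print('lid',x,d)
G={'blue':((257.1,202.9),(256.9,190.6)),'green':((313.9,239.2),(250.2,109.5))}
for c,(s,t) in G.items():
    x,d=tri([ray('scene',*s),ray('top',*t)]); v=x-L[c]; print('grip',c,x,d,'dir',np.degrees(np.arctan2(v[1],v[0])),np.hypot(*v[:2]))
print('tray')
T=[(123.6,153),(242.4,101.4),(268.8,153.8),(146,208.6)];S=[(370.3,182.7),(332.7,263.3),(275,243.3),(321.3,168.7)]
P=[]
for t,s in zip(T,S):
    x,d=tri([ray('top',*t),ray('scene',*s)]);P.append(x);print(x,d,onz('top',*t,.016))
P=np.array(P);print(P.mean(0),np.linalg.norm(P-np.roll(P,1,0),axis=1), np.degrees(np.arctan2(*(P[0]+P[3]-P[1]-P[2])[1::-1])))
print('scanner top',tri([ray('top',382,205),ray('scene',157.5,222)]),'tape',onz('top',237.5,209.5,.024),'jar',onz('top',332,191,.07))
print('cradle rim',[onz('top',90+a/2.5,85+b/2.5,.05)[:2] for a,b in((670,287),(732,340))])
E
```

```text
blue {'scene': [(array([232.7, 214.3]), array([18.6, 25.3]))], 'top': [(array([295.2, 185. ]), array([26.5, 28. ]))]}
lid [ 0.4504 -0.127   0.0814] [np.float64(0.000586976372332488), np.float64(0.0005869763723324255)]
green {'scene': [(array([285.9, 254.9]), array([21.8, 27.9]))], 'top': [(array([287., 109.]), array([25.7, 26.9]))]}
lid [ 0.6607 -0.1165  0.0818] [np.float64(0.00047051958730558066), np.float64(0.00047051958730567737)]
grip blue [ 0.4422 -0.0287  0.0601] [np.float64(0.001048893376335584), np.float64(0.0010488933763354985)] dir 94.74494817933402 0.0986404911379344
grip green [ 0.6649 -0.0168  0.0744] [np.float64(3.5664284890398574e-05), np.float64(3.5664284890472476e-05)] dir 87.63672814270022 0.09976425175032026
tray
[0.5726 0.3458 0.0127] [np.float64(0.002492087177178454), np.float64(0.0024920871771784)] [0.5699 0.3426 0.016 ]
[0.7214 0.0046 0.0055] [np.float64(0.0023247227266393325), np.float64(0.0023247227266394595)] [0.7151 0.003  0.016 ]
[ 0.5598 -0.0657  0.0057] [np.float64(0.0021252856959246133), np.float64(0.002125285695924673)] [ 0.5554 -0.0666  0.016 ]
[0.4122 0.2784 0.0095] [np.float64(0.0026203611505836335), np.float64(0.0026203611505835737)] [0.4096 0.2747 0.016 ]
[0.5665 0.1408 0.0084] [0.1739 0.3723 0.1763 0.3745] 113.38318515106224
scanner top (array([ 0.3846, -0.3308,  0.1341]), [np.float64(0.001670399205269366), np.float64(0.0016703992052693579)]) tape [0.3995 0.0246 0.024 ] jar [ 0.4345 -0.2244  0.07  ]
cradle rim [array([ 0.4124, -0.2983]), array([ 0.3531, -0.3616])]
```

```bash
cat >> h.py <<'E'
def go(p,yaw=None,grasp=False):
    """shares to bring the TCP (or grasp point) to p"""
    s=r.get_state(); M=R.from_euler('xyz',s['eef_rot'],degrees=True).as_matrix()
    p=np.array(p,float)-(0.019*M[:,2] if not grasp is False and 0 else 0)
    d=M.T@(p-s['tcp_pos'])/.25
    t=0 if yaw is None else -((yaw-s['eef_rot'][2]+90)%180-90)/60
    print('shares',d.round(3),'turn',round(t,3),'rows',np.linalg.norm(d)*.25/.0417,abs(t)*60/7.16)
E
python3 - <<'E'
from h import *
go([.442,-.029,.20],4.7)
print(eyes.camera_model('wrist')['hand_eye'])
E
```

```text
shares [1.649 2.051 0.106] turn -0.498 rows 15.789011250356364 4.176261212880394
[[ 1.23930824e-04  9.50406867e-01  3.11009280e-01  8.58681329e-02]
 [ 9.99999974e-01 -1.78024753e-04  1.45542689e-04  3.94186213e-04]
 [ 1.93692121e-04  3.11009253e-01 -9.50406864e-01 -1.58920548e-01]
 [ 0.00000000e+00  0.00000000e+00  0.00000000e+00  1.00000000e+00]]
```

{"fn": "step_arm", "kwargs": {"plan": [[0.8,1,0,0,40],[0.8,1,0,0,40],[0.8,1,0,0,40],[0.8,1,0,0,40],[0.8,1,0,0,40],[0.8,1,0,0,40],[0.8,1,0,0,40],[0.8,1,0,0,40],[0.8,1,0,0,40]]}}

```text
time_s: 0.9
tcp_pos: [0.3619, 0.2948, 0.2268]
eef_rot: [180.0, 0.0, -25.4]
contact_force: [-0.2, -0.0, -0.3]
gripper_width: 0.0407
gripper_force: 0.0
```

{"fn": "step_arm", "kwargs": {"plan": [[0.83,1,0,0,40],[0.83,1,0,-0.5,40],[0.83,1,0,-0.5,40],[0.83,1,0,-0.5,40],[0.83,1,0.1,-0.5,40],[0.83,1,0.1,-0.5,40],[0.83,1,0.1,-0.5,40],[0.83,1,0.1,-0.5,40],[0.83,1,0.1,-0.5,40],[0.83,1,0.1,-0.5,40],[0.83,1,0.1,-0.5,40]]}}

```text
time_s: 1.82
tcp_pos: [0.4432, -0.016, 0.2012]
eef_rot: [180.0, 0.0, 4.6]
contact_force: [-0.3, 0.2, 0.5]
gripper_width: 0.0399
gripper_force: 0.0
```

```bash
cat >> h.py <<'E'
def wgrip(f,z):
    im,s=cap('wrist',f); 
    for c in('orange','blue','green'):
        for b in blobs(im,c,60): print(c,b,onz('wrist',*b[0],z,s).round(4))
    return im,s
E
python3 - <<'E'
from h import *
im,s=wgrip('w1.png',.055); print(s['tcp_pos'],s['eef_rot'],s['contact_force'])
E
```

```text
orange ([269.7, 178.8], [264, 153, 12, 52, 574]) [ 0.4418 -0.0294  0.055 ]
orange ([379.6, 242.2], [370, 237, 22, 12, 120]) [ 0.3847 -0.1465  0.055 ]
orange ([37.9, 326.3], [26, 314, 26, 24, 208]) [0.2416 0.2239 0.055 ]
blue ([382.8, 180.4], [335, 134, 98, 97, 2881]) [ 0.4491 -0.1366  0.055 ]
[ 0.44315221 -0.01603255  0.20120663] [1.79990436e+02 4.80758903e-02 4.64228501e+00] [-0.3102108   0.24335393  0.53233516]
```

View pics/w1.png

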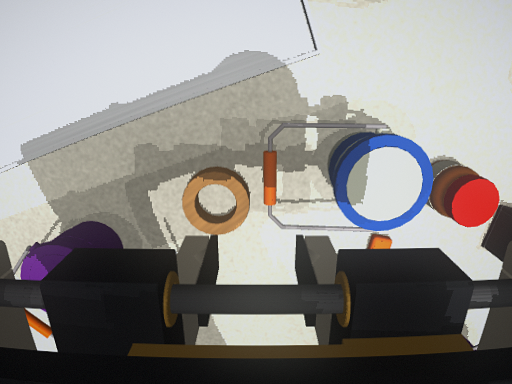

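The wrist view shows the blue pail's orange sleeve at (269,179). It is straight across the jaw line, with the tape roll (216,200) beside it and lower than the tips will go.

{"fn": "step_arm", "kwargs": {"plan": [[0,0.054,0,0,40],[0,0.054,0.15,0,40],[0,0.054,0.3,0,40],[0,0.054,0.45,0,40],[0,0.054,0.6,0,40],[0,0.054,0.655,0,40],[0,0.054,0.655,0,40],[0,0.054,0.655,0,0],[0,0.054,0.655,0,0],[0,0.054,0.655,0,0],[0,0.054,0.655,0,0],[0,0.054,0.655,0,0]], "newtons": 40}}

```text
time_s: 2.87
tcp_pos: [0.4451, -0.0283, 0.039]
eef_rot: [-180.0, -0.1, 4.8]
contact_force: [0.1, -0.9, 0.6]
gripper_width: 0.0118
gripper_force: 0.1
```

{"fn": "step_arm", "kwargs": {"plan": [[0,0,0,0,0],[0,-0.002,-0.056,0,0],[0,0,-0.112,0,0],[0,0.012,-0.168,0,0],[0,0.03,-0.219,0,0],[0,0.057,-0.269,0,0],[0,0.09,-0.313,0,0],[0,0.13,-0.354,0,0],[0,0.172,-0.388,0,0],[0,0.22,-0.415,0,0],[0,0.272,-0.436,0,0],[0,0.33,-0.449,0,0]]}}

```text
time_s: 3.87
tcp_pos: [0.4509, -0.1114, 0.1505]
eef_rot: [-180.0, -0.0, 4.8]
contact_force: [0.2, -0.4, -5.3]
gripper_width: 0.011
gripper_force: 40.0
```

{"fn": "step_arm", "kwargs": {"plan": [[0,0.03,-0.004,0,0],[0,0.066,-0.007,0,0],[0,0.066,-0.007,0,0],[0,0.066,-0.007,0,0]]}}

```text
time_s: 4.2
tcp_pos: [0.4523, -0.1274, 0.1514]
eef_rot: [-180.0, 0.0, 4.7]
contact_force: [-0.2, 0.3, -3.7]
gripper_width: 0.0106
gripper_force: 40.0
```

Run:
```python
from h import *
im,s=wgrip('w2.png',.166); print(s['tcp_pos'],s['contact_force'],s['gripper_width'],s['gripper_force'])
im,_=cap('top','t2.png'); e=lid(im,'blue');print(e,[onz('top',*k[0],.08) for k in e]); print(lid(im,'green'))
im,_=cap('scene','s2.png'); e=lid(im,'blue');print(e,blobs(im,'orange',20))
```

```text
orange ([497.1, 107.8], [480, 78, 32, 59, 478]) [ 0.5376 -0.2272  0.166 ]
orange ([256.4, 255.0], [244, 227, 25, 57, 1280]) [ 0.4585 -0.1278  0.166 ]
orange ([258.9, 323.5], [245, 315, 25, 31, 217]) [ 0.4182 -0.1324  0.166 ]
blue ([208.8, 187.1], [186, 144, 63, 106, 1833]) [ 0.4906 -0.1038  0.166 ]
blue ([285.4, 185.5], [252, 144, 54, 92, 1483]) [ 0.4942 -0.1378  0.166 ]
[ 0.45229881 -0.12744338  0.15142237] [-0.24733546  0.3374913  -3.73749631] 0.010567103619962102 39.99847590923309
[] []
[]
[] [([277.5, 141.5], [271, 141, 14, 2, 26]), ([191.7, 207.7], [186, 201, 14, 17, 45]), ([120.7, 221.9], [115, 219, 13, 7, 36]), ([204.3, 221.5], [201, 219, 8, 6, 29]), ([314.2, 239.7], [308, 234, 13, 12, 44]), ([198.5, 271.4], [190, 269, 18, 5, 37])]
```

View pics/s2.png

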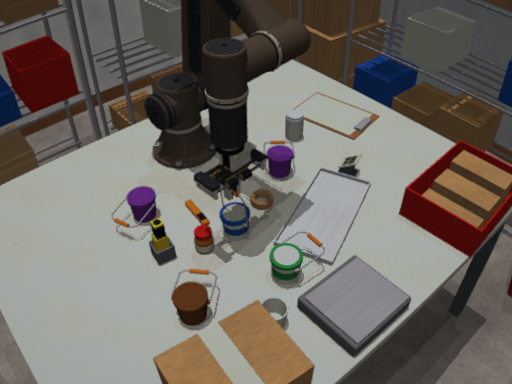

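{"fn": "step_arm", "kwargs": {"plan": [[0,0,-0.04,0,0],[0,0,-0.1,0,0],[0,0,-0.16,0,0],[0,0,-0.2,0,0],[0,0,-0.22,0,0],[0,0,-0.22,0,0]], "newtons": 60}}

```text
time_s: 4.85
tcp_pos: [0.4533, -0.1271, 0.2082]
eef_rot: [-180.0, -0.1, 4.8]
contact_force: [-0.3, -0.4, -5.0]
gripper_width: 0.0104
gripper_force: 60.0
```

{"fn": "step_arm", "kwargs": {"plan": [[0.01,-0.03,0,0,0],[0.04,-0.1,0,0,0],[0.07,-0.19,0,0,0],[0.1,-0.28,0,0,0],[0.135,-0.37,0,0,0],[0.168,-0.46,0,0,0],[0.2,-0.55,0,0,0],[0.233,-0.64,0,0,0],[0.266,-0.73,0,0,0],[0.3,-0.81,0,0,0],[0.32,-0.87,0,0,0],[0.33,-0.9,0,0,0]]}}

```text
time_s: 5.85
tcp_pos: [0.516, 0.1057, 0.2058]
eef_rot: [180.0, 0.1, 4.9]
contact_force: [-0.1, 0.3, -5.0]
gripper_width: 0.0104
gripper_force: 60.0
```

{"fn": "step_arm", "kwargs": {"plan": [[0.01,-0.03,0,0,0],[0.03,-0.09,0,0,0],[0.06,-0.16,0,0,0],[0.09,-0.24,0,0,0],[0.11,-0.3,0,0,0],[0.12,-0.34,0,0,0],[0.126,-0.351,0,0,0],[0.126,-0.351,0,0,0],[0.126,-0.351,0,0,0],[0.126,-0.351,0,0,0],[0.126,-0.351,0,0,0]]}}

```text
time_s: 6.77
tcp_pos: [0.5398, 0.1931, 0.2069]
eef_rot: [180.0, 0.0, 4.8]
contact_force: [-0.5, -0.3, -4.9]
gripper_width: 0.0103
gripper_force: 60.0
```

Run:
```python
from h import *
s=r.get_state();print(s['tcp_pos'],s['eef_rot'],s['contact_force'],s['gripper_width'])
a,_=cap('top','t3.png');b,_=cap('scene','s3.png')
cv2.imwrite('pics/m3.png',np.vstack([a[40:290,100:420],b[130:330,110:430]])[:,:,::-1])
```

```text
[0.53983095 0.19307392 0.20690493] [1.79985425e+02 1.24512359e-02 4.76380609e+00] [-0.48673908 -0.27086676 -4.90864483] 0.01030759346629782
```

View pics/m3.png

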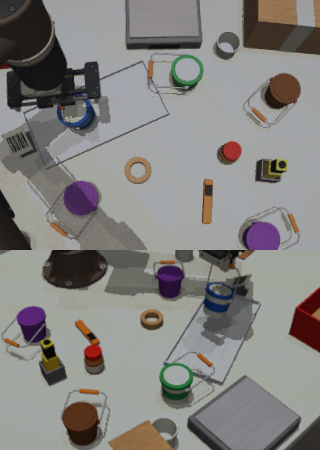

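The blue pail hangs over the tray (top crop (75,110)). The tape and jar have not moved. Lowering now.

{"fn": "step_arm", "kwargs": {"plan": [[0,0,0.04,0,0],[0,0,0.08,0,0],[0,0,0.12,0,0],[0,0,0.15,0,0],[0,0,0.17,0,0],[0,0,0.185,0,0],[0,0,0.195,0,0],[0,0,0.202,0,0],[0,0,0.206,0,0],[0,0,0.206,0,0],[0,0,0.206,0,0]]}}

```text
time_s: 7.78
tcp_pos: [0.5402, 0.1939, 0.1556]
eef_rot: [-180.0, -0.0, 4.8]
contact_force: [0.7, -0.9, -5.3]
gripper_width: 0.0101
gripper_force: 60.0
```

{"fn": "step_arm", "kwargs": {"plan": [[0,0,0.006,0,0],[0,0,0.012,0,0],[0,0,0.016,0,0],[0,0,0.016,0,0]]}}

```text
time_s: 8.12
tcp_pos: [0.5418, 0.1947, 0.1542]
eef_rot: [-179.9, -0.3, 4.9]
contact_force: [-3.1, -0.8, 11.2]
gripper_width: 0.0105
gripper_force: 60.0
```

{"fn": "step_arm", "kwargs": {"plan": [[0,0,-0.008,0,0],[0,0,-0.008,0,0],[0,0,-0.008,0,44],[0,0,-0.008,0,44],[0,0,-0.008,0,44],[0,0,-0.008,0,44],[0,0,-0.06,0,44],[0,0,-0.16,0,44],[0,0,-0.3,0,44],[0,0,-0.4,0,44],[0,0,-0.4,0,44]]}}

```text
time_s: 9.03
tcp_pos: [0.5426, 0.1949, 0.2573]
eef_rot: [-179.8, -0.5, 4.8]
contact_force: [1.6, 0.6, 0.9]
gripper_width: 0.0439
gripper_force: 0.0
```

Run:
```python
from h import *
im,s=wgrip('w4.png',.17); print(s['tcp_pos'],s['eef_rot'])
b,_=cap('scene','s4.png')
print(blobs(b,'orange',20),lid(b,'green'),[onz('scene',*k[0],.0814) for k in lid(b,'green')])
cv2.imwrite('pics/m4.png',np.vstack([im[::-1][::-1][60:384],cv2.resize(b[150:290,240:400],None,fx=2,fy=2)[:, :512].repeat(1,1) if 0 else np.hstack([b[130:300,140:396].repeat(2,0).repeat(2,1)])[:260]])[:,:,::-1])
go([.665,-.017,.22],-2.4)
```

```text
orange ([476.1, 64.5], [468, 39, 17, 51, 243]) [0.657  0.0454 0.17  ]
orange ([257.2, 186.9], [251, 172, 13, 39, 302]) [0.5516 0.1946 0.17  ]
orange ([257.5, 228.1], [251, 220, 14, 15, 160]) [0.5177 0.1914 0.17  ]
orange ([25.3, 271.5], [13, 266, 25, 13, 117]) [0.4567 0.3915 0.17  ]
blue ([230.5, 167.9], [214, 130, 41, 83, 1018]) [0.5647 0.2157 0.17  ]
blue ([283.1, 167.9], [260, 130, 40, 83, 987]) [0.568  0.1766 0.17  ]
[0.54255361 0.19494684 0.25725798] [-179.82595921   -0.46141582    4.84391684]
[([277.5, 141.5], [271, 141, 14, 2, 26]), ([189.7, 206.6], [186, 201, 10, 14, 28]), ([120.7, 221.9], [115, 219, 13, 7, 36]), ([204.2, 221.9], [201, 219, 8, 6, 21]), ([314.0, 239.3], [308, 234, 13, 12, 45]), ([198.7, 271.4], [190, 269, 18, 5, 43])] [(array([285.9, 254.9]), array([21.8, 27.9]))] [array([ 0.66027412, -0.11670411,  0.0814    ])]
shares [0.426 0.884 0.129] turn 0.12 rows 5.933040865599038 1.0056262146553931
```

View pics/m4.png

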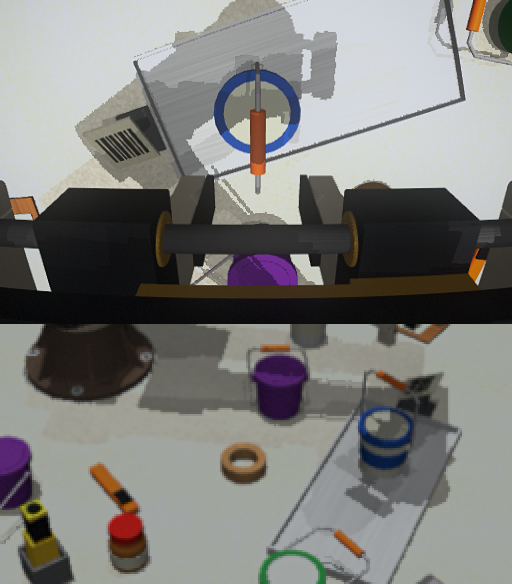

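Blue stands upright in the tray with its bail up (wrist crop sleeve (258,140)). Green is unchanged at scene(286,255).

{"fn": "step_arm", "kwargs": {"plan": [[0.425,0.885,0,0.12,40],[0.425,0.885,0,0.12,40],[0.425,0.885,0,0.12,40],[0.425,0.885,0,0.12,40],[0.425,0.885,0.13,0.12,40],[0.425,0.885,0.13,0.12,40],[0.425,0.885,0.13,0.12,40],[0.425,0.885,0.13,0.12,40]]}}

```text
time_s: 9.8
tcp_pos: [0.6635, -0.0202, 0.2148]
eef_rot: [179.9, 0.4, -2.6]
contact_force: [-1.1, 0.1, -0.5]
gripper_width: 0.0404
gripper_force: 0.0
```

Run:
```python
from h import *
im,s=cap('wrist','w5.png'); print(s['tcp_pos'],s['eef_rot'])
b,_=cap('scene','s5.png')
go_=[k for k in blobs(im,'orange',60)];print(go_);so=blobs(b,'orange',20);print(so)
so=[k for k in so if 300<k[0][0]<330]
for g in go_:
    for z in(.055,.07): print(onz('wrist',*g[0],z,s))
    if so:print(tri([ray('wrist',*g[0],s),ray('scene',*so[0][0]),ray('top',250.2,109.5)]))
e=lid(im,'green');print([onz('wrist',*k[0],.08,s) for k in e])
```

```text
[ 0.6635094  -0.02016242  0.21477866] [179.9194298    0.35504844  -2.61911461]
[([252.3, 160.3], [247, 146, 12, 36, 327]), ([252.3, 193.6], [247, 188, 12, 12, 123])]
[([278.4, 141.7], [271, 141, 14, 2, 20]), ([191.4, 206.5], [186, 201, 14, 17, 71]), ([120.9, 222.0], [115, 219, 13, 7, 37]), ([204.4, 221.9], [201, 219, 8, 6, 23]), ([198.8, 271.5], [190, 269, 18, 5, 39])]
[ 0.67504199 -0.01764383  0.055     ]
[ 0.67857601 -0.01797612  0.07      ]
[ 0.64131434 -0.01597822  0.055     ]
[ 0.64643845 -0.01638904  0.07      ]
[]
```

Run:
```python
from h import *
s=r.get_state()
a,b,c=ray('wrist',252.3,173,s),ray('scene',313.9,239.2),ray('top',250.2,109.3)
for k in([a,b,c],[a,b],[a,c],[b,c]):print(tri(k))
go([.664,-.017,.05],-2.4)
```

```text
(array([ 0.66604692, -0.01613046,  0.07357952]), [np.float64(0.00208291541001598), np.float64(0.0015139075965610108), np.float64(0.0008364078948092074)])
(array([ 0.66604678, -0.01561718,  0.07334533]), [np.float64(0.0017667724170241767), np.float64(0.0017667724170241966)])
(array([ 0.66696255, -0.01591404,  0.07093281]), [np.float64(0.0010963909206943945), np.float64(0.0010963909206944155)])
(array([ 0.66517153, -0.01697864,  0.07477194]), [np.float64(0.00012486381204423596), np.float64(0.0001248638120443473)])
shares [ 0.002 -0.003  0.67 ] turn -0.001 rows 4.017979170366451 0.005210794141949158
```

{"fn": "step_arm", "kwargs": {"plan": [[0,-0.01,0.15,0,40],[0,-0.01,0.3,0,40],[0,-0.01,0.45,0,40],[0,-0.01,0.58,0,40],[0,-0.01,0.65,0,40],[0,-0.01,0.65,0,40],[0,-0.01,0.65,0,0],[0,-0.01,0.65,0,0],[0,-0.01,0.65,0,0],[0,-0.01,0.65,0,0],[0,-0.01,0.65,0,0],[0,-0.01,0.65,0,0]], "newtons": 40}}

```text
time_s: 10.9
tcp_pos: [0.6649, -0.0154, 0.0573]
eef_rot: [-180.0, -0.1, -2.4]
contact_force: [-0.4, -1.6, 0.1]
gripper_width: 0.0106
gripper_force: 40.0
```

{"fn": "step_arm", "kwargs": {"plan": [[0,0.005,-0.038,0,0],[0,0.013,-0.076,0,0],[0,0.026,-0.115,0,0],[0,0.043,-0.154,0,0],[0,0.066,-0.193,0,0],[0,0.093,-0.229,0,0],[0,0.124,-0.262,0,0],[0,0.158,-0.292,0,0],[0,0.196,-0.317,0,0],[0,0.236,-0.338,0,0],[0,0.276,-0.353,0,0],[0,0.316,-0.363,0,0]]}}

```text
time_s: 11.9
tcp_pos: [0.6618, -0.0954, 0.1485]
eef_rot: [180.0, -0.1, -2.4]
contact_force: [-0.4, 1.2, 3.1]
gripper_width: 0.0103
gripper_force: 40.0
```

{"fn": "step_arm", "kwargs": {"plan": [[0,0.04,-0.007,0,0],[0,0.083,-0.009,0,0],[0,0.083,-0.009,0,0],[0,0.083,-0.009,0,0]]}}

```text
time_s: 12.23
tcp_pos: [0.6597, -0.1161, 0.1485]
eef_rot: [180.0, 0.1, -2.5]
contact_force: [1.0, -0.4, -0.1]
gripper_width: 0.0109
gripper_force: 40.0
```

{"fn": "step_arm", "kwargs": {"plan": [[0,0,-0.04,0,0],[0,0,-0.1,0,0],[0,0,-0.16,0,0],[0,0,-0.2,0,0],[0,0,-0.2,0,0],[0,0,-0.2,0,0]], "newtons": 60}}

```text
time_s: 12.73
tcp_pos: [0.6604, -0.1143, 0.1992]
eef_rot: [-180.0, -0.0, -2.4]
contact_force: [-0.5, 2.0, -5.5]
gripper_width: 0.0101
gripper_force: 60.0
```

Run:
```python
from h import *
s=r.get_state();print(s['tcp_pos'],s['eef_rot'],s['contact_force'],s['gripper_width'])
a,_=cap('wrist','w6.png');b,_=cap('scene','s6.png')
print(blobs(a,'blue',100))
cv2.imwrite('pics/m6.png',np.hstack([cv2.resize(a,(400,300)),b[130:330,190:430].repeat(1,0)[:200].repeat(1,1) if 0 else cv2.resize(b[100:325,140:440],(400,300))])[:,:,::-1])
go([.588,.084,.22],None)
```

```text
[ 0.66035604 -0.11430439  0.19923665] [-1.79967170e+02 -1.16999313e-02 -2.38459010e+00] [-0.52229886  1.98680501 -5.48770124] 0.010121599316075397
[([18.6, 266.0], [9, 254, 22, 25, 232])]
shares [-0.319 -0.782 -0.087] turn 0 rows 5.089527601767738 0.0
```

View pics/m6.png

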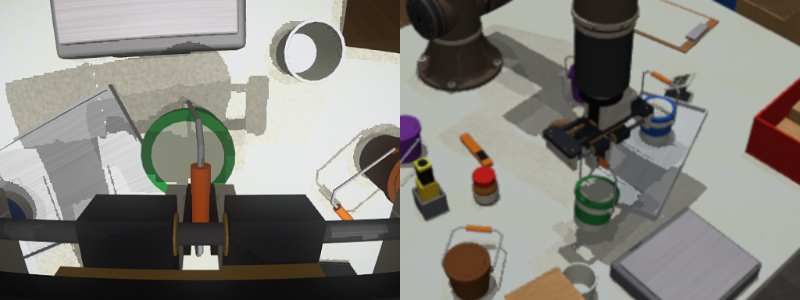

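{"fn": "step_arm", "kwargs": {"plan": [[-0.01,-0.03,0,0,0],[-0.035,-0.09,0,0,0],[-0.07,-0.17,0,0,0],[-0.11,-0.26,0,0,0],[-0.145,-0.35,0,0,0],[-0.18,-0.44,0,0,0],[-0.22,-0.53,0,0,0],[-0.25,-0.61,0,0,0],[-0.28,-0.68,0,0,0],[-0.3,-0.73,0,0,0],[-0.312,-0.756,0,0,0],[-0.312,-0.756,0,0,0]]}}

```text
time_s: 13.83
tcp_pos: [0.5898, 0.0782, 0.1991]
eef_rot: [180.0, 0.0, -2.3]
contact_force: [0.1, -0.1, -3.9]
gripper_width: 0.0105
gripper_force: 60.0
```

{"fn": "step_arm", "kwargs": {"plan": [[0,0,0,0,0],[0,0,0,0,0],[0,0,0,0,0],[0,0,0.04,0,0],[0,0,0.08,0,0],[0,0,0.12,0,0],[0,0,0.14,0,0],[0,0,0.155,0,0],[0,0,0.165,0,0],[0,0,0.175,0,0],[0,0,0.175,0,0]]}}

```text
time_s: 14.75
tcp_pos: [0.5903, 0.0772, 0.1553]
eef_rot: [180.0, 0.0, -2.4]
contact_force: [0.2, -1.4, -2.8]
gripper_width: 0.0105
gripper_force: 60.0
```

{"fn": "step_arm", "kwargs": {"plan": [[0,0,0.005,0,0],[0,0,0.01,0,0],[0,0,0.01,0,0]]}}

```text
time_s: 15.0
tcp_pos: [0.5904, 0.0773, 0.1532]
eef_rot: [-180.0, -0.0, -2.4]
contact_force: [-0.4, -1.1, -3.5]
gripper_width: 0.0105
gripper_force: 60.0
```

{"fn": "step_arm", "kwargs": {"plan": [[0,0,0.005,0,0],[0,0,0.005,0,0],[0,0,0.005,0,0]]}}

```text
time_s: 15.25
tcp_pos: [0.5904, 0.0773, 0.1518]
eef_rot: [-180.0, -0.0, -2.4]
contact_force: [0.1, -1.3, -2.9]
gripper_width: 0.0107
gripper_force: 60.0
```

{"fn": "step_arm", "kwargs": {"plan": [[0,0,0.005,0,0],[0,0,0.008,0,0],[0,0,0.008,0,0]]}}

```text
time_s: 15.5
tcp_pos: [0.5905, 0.0775, 0.15]
eef_rot: [-180.0, -0.0, -2.4]
contact_force: [-1.4, 0.1, -0.9]
gripper_width: 0.0102
gripper_force: 60.0
```

{"fn": "step_arm", "kwargs": {"plan": [[0,0,0.005,0,0],[0,0,0.008,0,0],[0,0,0.008,0,0]]}}

```text
time_s: 15.75
tcp_pos: [0.5918, 0.0783, 0.1495]
eef_rot: [-179.9, -0.2, -2.4]
contact_force: [-2.0, 3.0, 7.3]
gripper_width: 0.0103
gripper_force: 60.0
```

Contact. Ease up slightly, release and lift.

{"fn": "step_arm", "kwargs": {"plan": [[0,0,-0.006,0,0],[0,0,-0.006,0,0],[0,0,-0.006,0,44],[0,0,-0.006,0,44],[0,0,-0.006,0,44],[0,0,-0.006,0,44],[0,0,-0.06,0,44],[0,0,-0.16,0,44],[0,0,-0.3,0,44],[0,0,-0.42,0,44],[0,0,-0.42,0,44]]}}

```text
time_s: 16.67
tcp_pos: [0.5935, 0.0776, 0.2597]
eef_rot: [-179.9, -0.6, -2.4]
contact_force: [1.0, 0.3, 0.6]
gripper_width: 0.0443
gripper_force: 0.0
```

Run:
```python
from h import *
s=r.get_state();print(s['tcp_pos'],s['eef_rot'],s['contact_force'],s['gripper_width'])
a,_=cap('wrist','w7.png');b,_=cap('scene','s7.png')
cv2.imwrite('pics/m7.png',np.hstack([cv2.resize(a,(400,300)),cv2.resize(b[100:325,140:440],(400,300))])[:,:,::-1])
# scanner in scene only + earlier top
t=cv2.imread('pics/top0.png')[:,:,::-1]
cv2.imwrite('pics/sc.png',np.hstack([cv2.resize(t[185:235,340:400],None,fx=6,fy=6,interpolation=cv2.INTER_CUBIC),cv2.resize(b[205:275,130:190],(360,420))[:300]])[:,:,::-1])
go([.383,-.32,.27])
```

```text
[0.59345298 0.07761024 0.25965658] [-179.86320986   -0.5515829    -2.36034844] [0.96080926 0.28503926 0.61330865] 0.04431743912426211
shares [-0.764  1.623 -0.068] turn 0 rows 10.764359770141954 0.0
```

View pics/m7.png

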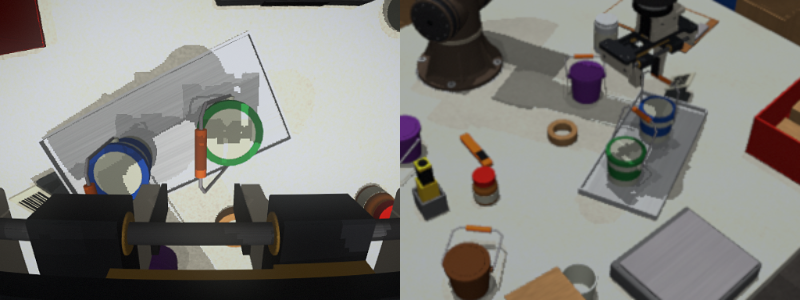

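Both pails stand in the tray, but green's bail (sleeve (200,150) against lid centre (232,133)) leans to +y. I'll measure the lean on both.

```bash
cat >> h.py <<'E'
def ring(im,c,roi=None):
    h=cv2.cvtColor(im,cv2.COLOR_RGB2HSV); m=cv2.inRange(h,*map(np.array,RANGES[c]))
    m=cv2.morphologyEx(m,cv2.MORPH_CLOSE,np.ones((9,9)))
    cs,_=cv2.findContours(m,cv2.RETR_EXTERNAL,cv2.CHAIN_APPROX_NONE)
    return m,[cv2.fitEllipse(k) for k in cs if len(k)>40]
E
python3 - <<'E'
from h import *
np.set_printoptions(precision=4,suppress=True)
a=cv2.imread('pics/w7.png')[:,:,::-1]; s=r.get_state(); t,_=cap('top','t7.png'); b=cv2.imread('pics/s7.png')[:,:,::-1]
for n,im in(('wrist',a),('top',t),('scene',b)):
    print(n)
    for c in('blue','green'):
        for e in ring(im,c)[1]: print(c,np.round(e[0]+e[1],1),onz(n,*e[0],.084,s))
    for k in blobs(im,'orange',12): print('o',k)
E
```

```text
wrist
blue [152.4 218.5  69.8  77.3] [0.5434 0.1892 0.084 ]
green [294.2 170.1  76.5  77.9] [0.5898 0.0393 0.084 ]
o ([257.0, 178.1], [251, 167, 13, 29, 247])
o ([256.4, 222.1], [250, 217, 14, 11, 133])
o ([112.3, 243.2], [108, 239, 10, 9, 67])
top
blue [171.3 155.7  29.8  30.4] [0.5374 0.1942 0.084 ]
green [229.9 135.6  28.7  29.4] [0.5883 0.0394 0.084 ]
o ([358.3, 155.7], [353, 150, 12, 12, 21])
o ([304.0, 237.0], [304, 231, 1, 13, 13])
o ([303.0, 253.5], [303, 245, 1, 18, 18])
o ([393.5, 264.8], [389, 256, 10, 16, 31])
scene
blue [332.8 185.4  24.1  29.9] [0.5526 0.1776 0.084 ]
blue [505.8  94.8  12.6  25.4] [0.6417 1.1786 0.084 ]
blue [  7.8 106.4  19.1  54.6] [-0.6529 -0.4464  0.084 ]
blue [384.7  77.9  46.8  61.8] [0.2264 0.8579 0.084 ]
green [309.  217.   25.8  32.3] [0.6017 0.0263 0.084 ]
o ([277.5, 141.5], [271, 141, 14, 2, 26])
o ([191.9, 207.9], [186, 201, 14, 17, 45])
o ([120.7, 221.9], [115, 219, 13, 7, 36])
o ([204.3, 221.5], [201, 219, 8, 6, 29])
o ([198.5, 271.4], [190, 269, 18, 5, 43])
```

{"fn": "step_arm", "kwargs": {"plan": [[0,0,0.15,0,44],[0,0,0.3,0,44],[0,0,0.4,0,44],[0,0,0.447,0,44],[0,0,0.447,0,44],[0,0,0.447,0,0],[0,0,0.447,0,0],[0,0,0.447,0,0],[0,0,0.447,0,0],[0,0,0.447,0,0]], "newtons": 30}}

```text
time_s: 17.65
tcp_pos: [0.5908, 0.0775, 0.1421]
eef_rot: [-180.0, -0.1, -2.4]
contact_force: [-0.0, 0.5, -0.2]
gripper_width: 0.0162
gripper_force: 0.0
```

{"fn": "step_arm", "kwargs": {"plan": [[0,0.03,-0.009,0,0],[0,0.06,-0.016,0,0],[0,0.09,-0.022,0,0],[0,0.12,-0.026,0,0],[0,0.155,-0.028,0,0],[0,0.155,-0.028,0,0],[0,0.155,-0.028,0,0]]}}

```text
time_s: 18.23
tcp_pos: [0.5889, 0.0376, 0.1484]
eef_rot: [180.0, -0.0, -2.5]
contact_force: [-1.7, -0.2, 5.0]
gripper_width: 0.0108
gripper_force: 30.0
```

{"fn": "step_arm", "kwargs": {"plan": [[0,0,-0.008,0,0],[0,0,-0.008,0,0],[0,0,-0.008,0,44],[0,0,-0.008,0,44],[0,0,-0.008,0,44],[0,0,-0.008,0,44],[0,0,-0.06,0,44],[0,0,-0.16,0,44],[0,0,-0.3,0,44],[0,0,-0.45,0,44],[0,0,-0.45,0,44],[0,0,-0.45,0,44]]}}

```text
time_s: 19.23
tcp_pos: [0.5901, 0.039, 0.2634]
eef_rot: [-179.9, -0.3, -2.4]
contact_force: [0.1, 0.0, -1.5]
gripper_width: 0.0439
gripper_force: 0.0
```

Run:
```python
from h import *
np.set_printoptions(precision=4,suppress=True)
a,s=cap('wrist','w8.png'); print(s['tcp_pos'])
for c in('blue','green'):
    for e in ring(a,c)[1]: print(c,np.round(e[0]+e[1],1),onz('wrist',*e[0],.084,s))
for k in blobs(a,'orange',12): print('o',k,onz('wrist',*k[0],.17,s))
t=cv2.imread('pics/top0.png')[:,:,::-1];b=cv2.imread('pics/s7.png')[:,:,::-1]
cv2.imwrite('pics/sc.png',np.hstack([cv2.resize(t[185:235,340:400],None,fx=6,fy=6,interpolation=cv2.INTER_CUBIC),cv2.resize(b[215:265,130:190],None,fx=6,fy=6,interpolation=cv2.INTER_CUBIC)])[:,:,::-1])
go([.383,-.27,.27])
```

```text
[0.5901 0.039  0.2634]
blue [120.4 212.8  75.   82.5] [0.5472 0.1888 0.084 ]
green [256.8 168.7  76.3  77.3] [0.59   0.0383 0.084 ]
o ([257.3, 196.9], [251, 168, 14, 62, 568]) [0.5887 0.0379 0.17  ]
o ([70.4, 239.2], [65, 233, 11, 14, 106]) [0.557  0.1981 0.17  ]
shares [-0.771  1.269 -0.037] turn 0 rows 8.905333507651278 0.0
```

View pics/sc.png

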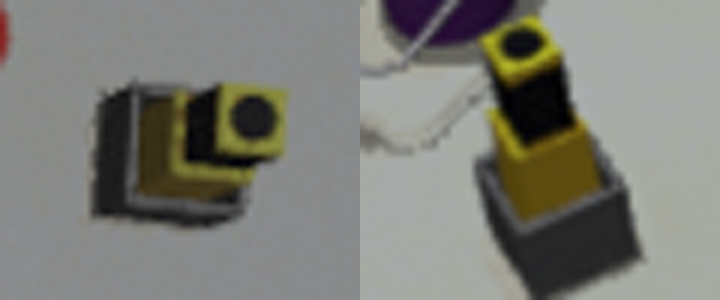

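Green now stands with its bail upright (sleeve y 0.038, lid y 0.038). The crop shows the scanner standing square in its cradle, top cap at top(382,204.5) / scene(156.7,222). Next is a montage of the label from three views.

Run:
```python
import cv2,numpy as np
w=cv2.imread('pics/w4.png');t=cv2.imread('pics/top0.png');s=cv2.imread('pics/scene0.png')
f=lambda im,x,y,n,k:cv2.resize(im[y:y+n,x:x+n],(n*k,n*k),interpolation=cv2.INTER_CUBIC)
cv2.imwrite('pics/lab.png',np.hstack([f(w,70,150,100,4),np.vstack([f(t,95,160,50,4),f(s,330,140,50,4)]),f(t,95,160,50,4)[:1].repeat(400,0)[:,:1]]))
```

```text
(no output)
```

View pics/lab.png

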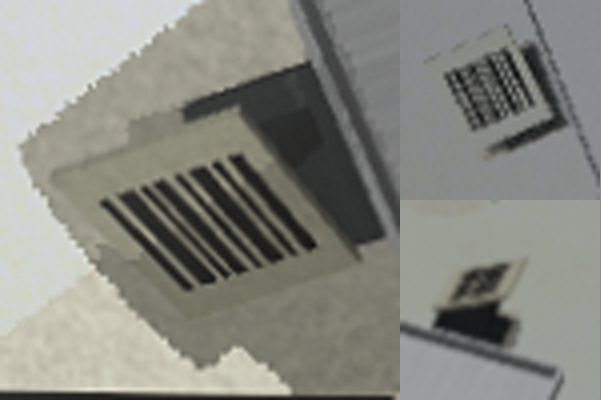

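{"fn": "step_arm", "kwargs": {"plan": [[-0.77,1,0,0,60],[-0.77,1,0,0,60],[-0.77,1,0,0,60],[-0.77,1,0,0,60],[-0.77,1,0,0,60],[-0.77,1,0,0,60],[-0.77,1,0,0,60],[-0.77,1,0,0,60],[-0.77,1,0,0,60],[-0.77,1,0,0,60]]}}

```text
time_s: 20.12
tcp_pos: [0.3846, -0.2039, 0.2597]
eef_rot: [-180.0, 0.1, -2.5]
contact_force: [0.6, 0.7, 0.5]
gripper_width: 0.0601
gripper_force: 0.0
```

{"fn": "step_arm", "kwargs": {"plan": [[-0.1,0.3,0,0,60],[-0.1,0.3,0,0,60],[-0.1,0.3,0,0,60],[-0.1,0.3,0,0,60]]}}

```text
time_s: 20.45
tcp_pos: [0.3575, -0.2777, 0.2594]
eef_rot: [-180.0, 0.1, -2.6]
contact_force: [-0.1, 0.3, -0.5]
gripper_width: 0.0601
gripper_force: 0.0
```

Run:
```python
from h import *
np.set_printoptions(precision=4,suppress=True)
a,s=cap('wrist','w9.png'); print(s['tcp_pos'],s['eef_rot'],s['joints'])
h=cv2.cvtColor(a,cv2.COLOR_RGB2HSV); m=cv2.inRange(h,np.array((22,120,60)),np.array((36,255,255)))
cs,_=cv2.findContours(m,cv2.RETR_EXTERNAL,cv2.CHAIN_APPROX_NONE)
for k in cs:
    if cv2.contourArea(k)>60:
        b=cv2.minAreaRect(k);print(b,cv2.contourArea(k),onz('wrist',*b[0],.135,s)); print(proj('wrist',[.3846,-.3308,.134],s))
cv2.imwrite('pics/w9c.png',a[:,:,::-1])
```

```text
[ 0.3575 -0.2777  0.2594] [-179.9676    0.1162   -2.5531] [-12.7856  -2.2192 -22.7287  -0.012  -69.6107 100.2367]
((319.630126953125, 146.01368713378906), (34.02255630493164, 33.08039093017578), 6.009006023406982) 509.5 [ 0.3878 -0.3332  0.135 ]
[316.6009 149.6256]
((308.2128601074219, 134.3712921142578), (43.682132720947266, 42.09007263183594), 5.710593223571777) 518.5 [ 0.3981 -0.3235  0.135 ]
[316.6009 149.6256]
```

The label's striped face shows clearly, with wrist corners (83,194), (130,176), (159,214), (115,229). I'll triangulate the corners.

Run:
```python
from h import *
np.set_printoptions(precision=4,suppress=True)
s4={'tcp_pos':[.54255,.19495,.25726],'eef_rot':[-179.826,-.4614,4.8439]}
W=[(83,194.5),(130,176.3),(159.3,213.8),(115.5,228.8)];T=[(103,176.3),(123,166.8),(133,190),(116.8,197.5)];S=[(361.3,155),(354.3,166.3),(338.8,167),(345.5,155.5)]
P=[]
for w,t,q in zip(W,T,S):
    x,d=tri([ray('wrist',*w,s4),ray('top',*t),ray('scene',*q)]);P.append(x);print(x,np.round(d,4))
P=np.array(P);c=P.mean(0);print('c',c,np.linalg.norm(P-np.roll(P,1,0),axis=1))
a=P[0]+P[1]-P[2]-P[3];b=P[0]+P[3]-P[1]-P[2];n=np.cross(a,b);n/=np.linalg.norm(n);print('n',n,'tilt',np.degrees(np.arccos(n[2])),'az',np.degrees(np.arctan2(n[1],n[0])))
go([.386,-.332,.094],-8.6)
```

```text
[0.4935 0.3851 0.063 ] [0.0019 0.0028 0.0009]
[0.5169 0.3301 0.0582] [0.0036 0.0014 0.004 ]
[0.4621 0.31   0.0292] [0.002  0.0026 0.0028]
[0.4429 0.3576 0.0416] [0.0029 0.0094 0.0066]
c [0.4788 0.3457 0.048 ] [0.0614 0.0599 0.0652 0.0528]
n [-0.3079 -0.2804  0.9091] tilt 24.612733210015115 az -137.67883258472784
shares [0.123 0.215 0.662] turn 0.102 rows 4.238681434487219 0.8548764188901278
```

{"fn": "step_arm", "kwargs": {"plan": [[0.122,0.215,0,0.1,60],[0.122,0.215,0,0.1,60],[0.122,0.215,0,0.1,60],[0.122,0.215,0.1,0.1,60],[0.122,0.215,0.1,0.1,60]]}}

```text
time_s: 20.92
tcp_pos: [0.3852, -0.3297, 0.2315]
eef_rot: [-179.8, 0.3, -8.4]
contact_force: [-0.9, 0.7, -1.9]
gripper_width: 0.0598
gripper_force: 0.0
```

Run:
```python
from h import *
np.set_printoptions(precision=4,suppress=True)
a,s=cap('wrist','w10.png'); print(s['tcp_pos'],s['eef_rot'])
h=cv2.cvtColor(a,cv2.COLOR_RGB2HSV); m=cv2.inRange(h,np.array((22,120,60)),np.array((36,255,255)))
cs,_=cv2.findContours(m,cv2.RETR_EXTERNAL,cv2.CHAIN_APPROX_NONE)
for k in cs:
    if cv2.contourArea(k)>60:
        b=cv2.minAreaRect(k);x,y,w,hh=cv2.boundingRect(k);print(b,(x,y,w,hh),onz('wrist',*b[0],.135,s))
print(proj('wrist',[.386,-.332,.135],s))
cv2.imwrite('pics/w10c.png',a[:,:,::-1])
go([.386,-.332,.094],-8.6)
```

```text
[ 0.3852 -0.3297  0.2315] [-179.8306    0.3188   -8.3559]
((260.0, 174.5), (63.0, 38.0), 90.0) (241, 143, 39, 64) [ 0.3998 -0.335   0.135 ]
[258.7166 191.6387]
shares [0.006 0.008 0.557] turn 0.005 rows 3.3412389948516843 0.03954746262282873
```

View pics/w10c.png

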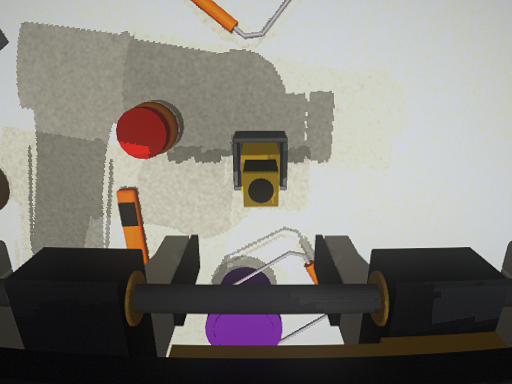

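The scanner cap is at (261,190), centred in the jaw line. The jar at (143,132) is clear. Descending and gripping.

{"fn": "step_arm", "kwargs": {"plan": [[0.006,0.012,0.15,0.005,60],[0.006,0.012,0.3,0.005,60],[0.006,0.012,0.42,0.005,60],[0.006,0.012,0.5,0.005,60],[0.006,0.012,0.55,0.005,60],[0.006,0.012,0.55,0.005,60],[0.006,0.012,0.55,0.005,0],[0.006,0.012,0.55,0.005,0],[0.006,0.012,0.55,0.005,0],[0.006,0.012,0.55,0.005,0],[0.006,0.012,0.55,0.005,0],[0.006,0.012,0.55,0.005,0]], "newtons": 20}}

```text
time_s: 21.97
tcp_pos: [0.3874, -0.3354, 0.0988]
eef_rot: [180.0, -0.1, -8.7]
contact_force: [0.4, 0.1, 5.2]
gripper_width: 0.0276
gripper_force: 20.0
```

{"fn": "step_arm", "kwargs": {"plan": [[0,0,0,0,0],[0,0,-0.03,0,0],[0,0,-0.06,0,0],[0,0,-0.096,0,0],[0,0,-0.096,0,0],[0,0,-0.096,0,0]]}}

```text
time_s: 22.47
tcp_pos: [0.3876, -0.3354, 0.1228]
eef_rot: [180.0, -0.1, -8.7]
contact_force: [-0.2, 0.7, -2.5]
gripper_width: 0.0276
gripper_force: 20.0
```

{"fn": "step_arm", "kwargs": {"plan": [[-0.02,0,0,0,0],[-0.04,0,0,0,0],[-0.06,0,0,0,0],[-0.08,0,0,0,0],[-0.1,0,0,0,0],[-0.1,0,0,0,0]], "newtons": 12}}

```text
time_s: 22.97
tcp_pos: [0.3614, -0.3313, 0.1222]
eef_rot: [-180.0, 0.0, -8.7]
contact_force: [1.3, -0.4, -1.0]
gripper_width: 0.0278
gripper_force: 12.0
```

```bash
cat > tilt.py <<'E'
from h import *
import sys
np.set_printoptions(precision=4,suppress=True)
b,_=cap('scene',sys.argv[1]); s=r.get_state(); print(s['tcp_pos'],s['contact_force'],s['gripper_width'])
h=cv2.cvtColor(b,cv2.COLOR_RGB2HSV); m=cv2.inRange(h,np.array((22,110,50)),np.array((36,255,255)))
u,v=proj('scene',np.array(s['tcp_pos'])-[0,0,.02]); u,v=int(u),int(v); print('px',u,v)
cs,_=cv2.findContours(m,cv2.RETR_EXTERNAL,cv2.CHAIN_APPROX_NONE)
for k in cs:
    if cv2.contourArea(k)>20: print(cv2.minAreaRect(k),cv2.contourArea(k))
x0=max(0,u-60);y0=max(0,v-50)
cv2.imwrite('pics/c'+sys.argv[1],cv2.resize(b[y0:y0+100,x0:x0+130],None,fx=6,fy=6,interpolation=cv2.INTER_CUBIC)[:600,:780,::-1]); print('crop',x0,y0)
E
python3 tilt.py s11.png
```

```text
[ 0.3615 -0.3313  0.1221] [ 0.3814  0.2543 -1.6186] 0.02769263636314083
px 154 225
((158.06016540527344, 235.81661987304688), (26.76439094543457, 15.523345947265625), 74.47589111328125) 302.5
((152.12294006347656, 212.35244750976562), (7.042028427124023, 10.627062797546387), 39.80556869506836) 31.0
crop 94 175
```

It pivots in the pads with almost no force. Continuing the tilt.

{"fn": "step_arm", "kwargs": {"plan": [[-0.02,0,0,0,0],[-0.04,0,0,0,0],[-0.06,0,0,0,0],[-0.08,0,0,0,0],[-0.1,0,0,0,0],[-0.12,0,0,0,0],[-0.12,0,0,0,0],[-0.12,0,0,0,0]]}}

```text
time_s: 23.68
tcp_pos: [0.3318, -0.3267, 0.122]
eef_rot: [-180.0, 0.1, -8.7]
contact_force: [0.2, -0.6, -2.4]
gripper_width: 0.0274
gripper_force: 12.0
```

```bash
python3 tilt.py s12.png
```

```text
[ 0.332  -0.3267  0.1219] [-0.3316 -0.2101 -1.4589] 0.02772897180689848
px 149 219
((155.658447265625, 231.4158477783203), (27.055644989013672, 15.08530330657959), 69.14553833007812) 331.5
((147.5, 204.99998474121094), (2.9711251258850098, 9.841852188110352), 68.19859313964844) 21.0
crop 89 169
```

View pics/cs12.png

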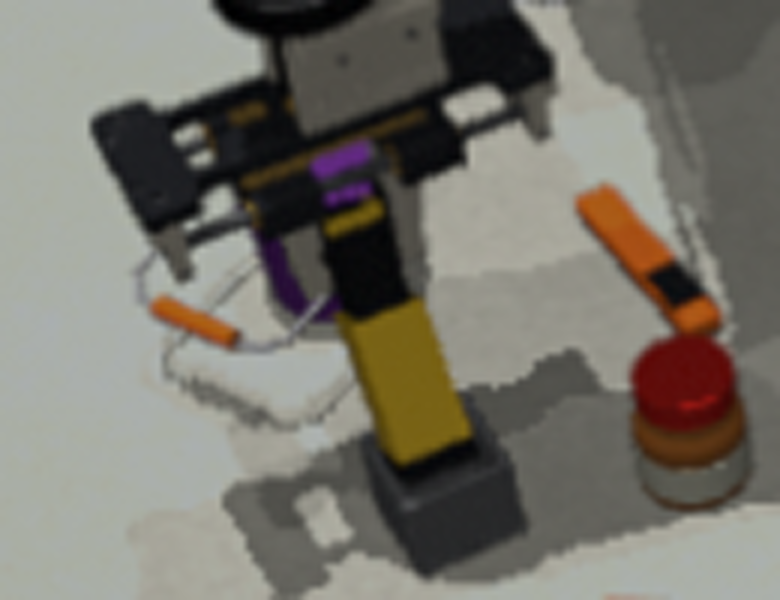

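The crop shows the scanner tilted in the grip, bottom towards the cup. Body face top edge is at (380,312) and bottom edge at (431,451). I'll get the tilt by ray-casting onto the tool's x–z plane.

```bash
cat > ang.py <<'E'
from h import *
def ang(pts,s=None):
    s=s or r.get_state(); M=R.from_euler('xyz',s['eef_rot'],degrees=True).as_matrix(); P=np.array(s['tcp_pos'])-.019*M[:,2]
    out=[]
    for u,v in pts:
        o,d=ray('scene',u,v); k=o+d*(((P-o)@M[:,1])/(d@M[:,1])); q=M.T@(k-P); out.append(q[[0,2]])
    a,b=out; e=b-a
    print('face pts rel grasp (x,down) mm',np.round(np.array(out)*1e3,1),'len',np.linalg.norm(e)*1e3,'tilt',np.degrees(np.arctan2(e[0],e[1])))
if __name__=='__main__':
    ang([(152.3,221.0),(160.9,244.2)])
    s=r.get_state(); M=R.from_euler('xyz',s['eef_rot'],degrees=True).as_matrix()
    print('cup proj',proj('scene',[.387,-.335,.05]))
E
python3 ang.py
```

```text
face pts rel grasp (x,down) mm [[21.4 27.8]
 [59.5 86.3]] len 69.76590472153815 tilt 33.05110080064913
cup proj [160.64645219 244.43199725]
```

{"fn": "step_arm", "kwargs": {"plan": [[0,0,0,0,0],[0,0,0,0,0],[0,0,0,0,0],[0,0,-0.05,0,0],[0,0,-0.13,0,0],[0,0,-0.22,0,0],[0,0,-0.32,0,0],[0,0,-0.42,0,0],[0,0,-0.52,0,0],[0,0,-0.62,0,0],[0,0,-0.7,0,0],[0,0,-0.72,0,0]], "newtons": 60}}

```text
time_s: 24.73
tcp_pos: [0.3338, -0.3277, 0.3055]
eef_rot: [179.9, -0.2, -8.7]
contact_force: [-0.1, -0.1, -1.1]
gripper_width: 0.0275
gripper_force: 60.0
```

{"fn": "step_arm", "kwargs": {"plan": [[0.02,-0.05,0,0,0],[0.05,-0.14,0,0,0],[0.08,-0.24,0,0,0],[0.11,-0.34,0,0,0],[0.145,-0.44,0,0,0],[0.18,-0.55,0,0,0],[0.21,-0.65,0,0,0],[0.24,-0.75,0,0,0],[0.28,-0.85,0,0,0],[0.31,-0.94,0,0,0],[0.32,-0.99,0,0,0],[0.323,-1,0,0,0]]}}

```text
time_s: 25.73
tcp_pos: [0.4507, -0.0902, 0.3008]
eef_rot: [180.0, 0.1, -8.6]
contact_force: [0.2, 0.4, -1.8]
gripper_width: 0.0273
gripper_force: 60.0
```

{"fn": "step_arm", "kwargs": {"plan": [[-0.005,-0.05,0,-0.05,0],[-0.01,-0.14,0,-0.1,0],[-0.02,-0.24,0,-0.16,0],[-0.04,-0.34,0,-0.22,0],[-0.05,-0.44,0,-0.28,0],[-0.07,-0.55,0,-0.34,0],[-0.09,-0.65,0,-0.4,0],[-0.1,-0.75,0,-0.46,0],[-0.12,-0.85,0,-0.5,0],[-0.13,-0.94,0,-0.53,0],[-0.14,-0.99,0,-0.53,0],[-0.14,-1,0,-0.53,0]]}}

```text
time_s: 26.73
tcp_pos: [0.4533, 0.1616, 0.3012]
eef_rot: [180.0, 0.1, 23.1]
contact_force: [-0.2, -0.6, -2.1]
gripper_width: 0.0275
gripper_force: 60.0
```

Run:
```python
from h import *
s=r.get_state();print(s['tcp_pos'],s['eef_rot'],s['contact_force'],s['gripper_width'],s['gripper_force'])
go([.38,.304,.2137],23.1)
```

```text
[0.45329783 0.16157557 0.30115863] [1.79991897e+02 8.22942476e-02 2.31350278e+01] [-0.17537233 -0.59234218 -2.0858169 ] 0.027548857323240018 59.99989718198776
shares [-0.045 -0.639  0.35 ] turn 0.001 rows 4.3765021789946745 0.004892154463294213
```

{"fn": "step_arm", "kwargs": {"plan": [[0,-0.05,0,0,0],[-0.01,-0.15,0,0,0],[-0.02,-0.26,0,0,0],[-0.03,-0.37,0,0,0],[-0.04,-0.48,0.05,0,0],[-0.045,-0.57,0.1,0,0],[-0.045,-0.62,0.18,0,0],[-0.045,-0.64,0.25,0,0],[-0.045,-0.64,0.28,0,0],[-0.045,-0.64,0.3,0,0],[-0.045,-0.64,0.3,0,0]]}}

```text
time_s: 27.65
tcp_pos: [0.3806, 0.302, 0.2263]
eef_rot: [179.9, 0.1, 23.0]
contact_force: [0.1, -0.1, -2.3]
gripper_width: 0.0278
gripper_force: 60.0
```

```bash
cat > wt.py <<'E'
from h import *
import sys
from scipy.optimize import fsolve
np.set_printoptions(precision=4,suppress=True)
a,s=cap('wrist',sys.argv[1]); print(s['tcp_pos'],s['eef_rot'],s['gripper_width'])
h=cv2.cvtColor(a,cv2.COLOR_RGB2HSV); m=cv2.inRange(h,np.array((22,110,40)),np.array((36,255,255)))
cs,_=cv2.findContours(m,cv2.RETR_EXTERNAL,cv2.CHAIN_APPROX_NONE)
for k in cs:
    if cv2.contourArea(k)>60: print(cv2.boundingRect(k),cv2.minAreaRect(k))
k=max(cs,key=cv2.contourArea); x,y,w,hh=cv2.boundingRect(k); u=x+w/2
M=R.from_euler('xyz',s['eef_rot'],degrees=True).as_matrix();g=np.array(s['tcp_pos'])-.019*M[:,2]
def pts(th,L):
    d=np.array([np.sin(th),np.cos(th)]);e=np.array([np.cos(th),-np.sin(th)])*.018
    f=lambda q:g+M[:,0]*q[0]+M[:,2]*q[1]
    return f((L-.08)*d+e),f(L*d+e),f(L*d)
def F(p): A,B,_=pts(*p); return [proj('wrist',A,s)[1]-top,proj('wrist',B,s)[1]-bot]
for v in (y,y+hh): pass
rows=sorted([y,y+hh]); print('rows',rows,'model 30/.11',[proj('wrist',q,s).round(1) for q in pts(np.radians(30),.11)])
A=proj('wrist',pts(.52,.11)[0],s)[1];B=proj('wrist',pts(.52,.11)[1],s)[1]
top,bot=(rows[0],rows[1]) if A<B else (rows[1],rows[0])
p=fsolve(F,[.52,.11]); print('tilt',np.degrees(p[0]),'L',p[1],F(p))
E
python3 wt.py w13.png
python3 - <<'E'
from h import *
b,_=cap('scene','s13.png'); s=r.get_state()
h=cv2.cvtColor(b,cv2.COLOR_RGB2HSV); m=cv2.inRange(h,np.array((22,110,50)),np.array((36,255,255)))
print(proj('scene',s['tcp_pos']))
cs,_=cv2.findContours(m,cv2.RETR_EXTERNAL,cv2.CHAIN_APPROX_NONE)
for k in cs:
    if cv2.contourArea(k)>40: print(cv2.minAreaRect(k),cv2.approxPolyDP(k,2,True)[:,0].tolist())
E
```

```text
[0.3806 0.302  0.2263] [179.9347   0.0807  23.0384] 0.027807484232908908
(223, 271, 68, 14) ((256.5, 277.5), (13.0, 67.0), 90.0)
(220, 111, 73, 122) ((256.0, 171.5), (71.99998474121094, 120.99998474121094), -0.0)
rows [111, 233] model 30/.11 [array([254.3, 197.5]), array([254.9, 104.3]), array([255. , 126.5])]
tilt 36.62292460731338 L 0.09034087332819264 [np.float64(3.501554601825774e-11), np.float64(2.9601210371765774e-11)]
[323.90042044 107.75251107]
((332.8000183105469, 121.5999984741211), (22.360679626464844, 14.310833930969238), 63.43495178222656) [[334, 109], [323, 115], [331, 133], [339, 131], [342, 127]]
```

```bash
cat > wt2.py <<'E'
from h import *
from scipy.optimize import fsolve
import sys
def solve(f,s,r1,r2,r3):
    M=R.from_euler('xyz',s['eef_rot'],degrees=True).as_matrix();g=np.array(s['tcp_pos'])-.019*M[:,2]
    def row(th,t,e): 
        q=t*np.array([np.sin(th),np.cos(th)])+e*np.array([np.cos(th),-np.sin(th)]); return proj('wrist',g+M[:,0]*q[0]+M[:,2]*q[1],s)[1]
    th,L=fsolve(lambda p:[row(p[0],p[1]-.08,.014)-r1,row(p[0],p[1]-.128,.014)-r2],[.52,.11])
    b=fsolve(lambda b:row(th,L-b[0],.018)-r3,[.005])[0]
    print('tilt',np.degrees(th).round(1),'L',L.round(4),'b',b.round(4))
if __name__=='__main__':
    s=r.get_state()
    for d in(0,-1.5,1.5):
        for e in (0,-1.5,1.5): solve(None,s,233+d,271+e,111)
    a=cv2.imread('pics/w13.png')[:,:,::-1]
    for v in list(range(104,118))+list(range(194,240,2))+list(range(262,290,2)): print(v,a[v,228].tolist(),a[v,246].tolist())
E
python3 wt2.py
```

```text
tilt -8.3 L 0.0946 b -920346.0811
tilt -8.9 L 0.095 b -1028138.3111
tilt -7.7 L 0.0942 b -1651427.3054
tilt -7.1 L 0.0964 b -1524256.1674
tilt -7.8 L 0.0968 b -1698377.4395
tilt -6.5 L 0.096 b -2741149.4718
tilt -9.5 L 0.0926 b -558379.1261
tilt -10.1 L 0.0929 b -625826.9525
tilt -8.9 L 0.0923 b -999060.2409
104 [73, 70, 62] [53, 49, 42]
105 [72, 70, 62] [53, 50, 43]
106 [63, 62, 55] [53, 49, 42]
107 [61, 60, 52] [53, 48, 40]
108 [64, 62, 54] [52, 49, 41]
109 [57, 55, 48] [49, 47, 39]
110 [56, 53, 48] [50, 46, 41]
111 [69, 64, 46] [74, 64, 40]
112 [139, 114, 44] [188, 152, 35]
113 [180, 146, 43] [179, 145, 33]
114 [178, 145, 46] [178, 142, 33]
115 [178, 145, 46] [179, 145, 34]
116 [180, 146, 44] [180, 145, 35]
117 [180, 146, 45] [178, 144, 34]
194 [144, 114, 31] [142, 111, 23]
196 [146, 117, 32] [111, 88, 26]
198 [149, 119, 31] [44, 39, 30]
200 [111, 89, 31] [44, 39, 28]
202 [112, 91, 31] [40, 35, 27]
204 [77, 65, 33] [42, 36, 27]
206 [65, 57, 33] [43, 39, 30]
208 [51, 46, 33] [40, 35, 27]
210 [43, 39, 34] [40, 36, 28]
212 [34, 33, 33] [39, 36, 28]
214 [36, 34, 34] [39, 35, 28]
216 [
[... 284 characters left out ...]
0, 29, 24]
236 [36, 36, 31] [32, 30, 27]
238 [35, 34, 29] [32, 29, 24]
262 [30, 28, 24] [27, 25, 22]
264 [30, 29, 25] [26, 24, 21]
266 [28, 25, 21] [27, 24, 20]
268 [28, 26, 23] [26, 25, 20]
270 [22, 23, 22] [22, 22, 22]
272 [149, 117, 20] [145, 113, 15]
274 [140, 111, 18] [140, 111, 16]
276 [141, 110, 18] [140, 111, 17]
278 [141, 112, 19] [140, 110, 17]
280 [141, 111, 19] [142, 112, 19]
282 [142, 112, 18] [141, 112, 16]
284 [98, 78, 25] [102, 83, 24]
286 [39, 38, 37] [38, 36, 35]
288 [40, 39, 37] [41, 40, 38]wt2.py:9: RuntimeWarning: The iteration is not making good progress, as measured by the 
 improvement from the last ten iterations.
  b=fsolve(lambda b:row(th,L-b[0],.018)-r3,[.005])[0]
```

```bash
cat > wt3.py <<'E'
from h import *
from scipy.optimize import fsolve
def solve(s,r1,r3,e1,b):
    M=R.from_euler('xyz',s['eef_rot'],degrees=True).as_matrix();g=np.array(s['tcp_pos'])-.019*M[:,2]
    def row(th,t,e): 
        q=t*np.array([np.sin(th),np.cos(th)])+e*np.array([np.cos(th),-np.sin(th)]); return proj('wrist',g+M[:,0]*q[0]+M[:,2]*q[1],s)[1]
    th,L=fsolve(lambda p:[row(p[0],p[1]-.08,e1)-r1,row(p[0],p[1]-b,.018)-r3],[.52,.11])
    print(e1,b,'tilt',np.degrees(th).round(1),'L',L.round(4),'cap rows',[round(row(th,L-t,.014)) for t in(.12,.128,.13)],round(row(th,L-.13,-.014)))
if __name__=='__main__':
    s=r.get_state()
    for e1 in(.014,.018):
        for b in(0,.003,.006,.01): solve(s,196.5,111.5,e1,b)
E
python3 wt3.py
```

```text
0.014 0 tilt 24.9 L 0.1158 cap rows [260, 276, 280] 312
0.014 0.003 tilt 26.0 L 0.1154 cap rows [262, 278, 282] 313
0.014 0.006 tilt 27.2 L 0.115 cap rows [263, 280, 284] 314
0.014 0.01 tilt 28.9 L 0.1144 cap rows [266, 282, 287] 314
0.018 0 tilt 26.3 L 0.1113 cap rows [270, 287, 291] 321
0.018 0.003 tilt 27.5 L 0.1111 cap rows [271, 288, 293] 321
0.018 0.006 tilt 28.8 L 0.1108 cap rows [273, 290, 295] 322
0.018 0.01 tilt 30.6 L 0.1105 cap rows [275, 292, 297] 322
```

{"fn": "step_arm", "kwargs": {"plan": [[0.006,-0.009,0.02,0,0],[0.006,-0.009,0.043,0,0],[0.006,-0.009,0.043,0,0],[0.006,-0.009,0.043,0,0]]}}

```text
time_s: 28.08
tcp_pos: [0.3809, 0.3056, 0.216]
eef_rot: [180.0, 0.0, 23.1]
contact_force: [-0.5, -0.0, -1.2]
gripper_width: 0.0279
gripper_force: 60.0
```

Run:
```python
from h import *
from ang import ang
b,_=cap('scene','s14.png'); s=r.get_state(); print(s['tcp_pos'])
h=cv2.cvtColor(b,cv2.COLOR_RGB2HSV); m=cv2.inRange(h,np.array((22,110,50)),np.array((36,255,255)))
cs,_=cv2.findContours(m,cv2.RETR_EXTERNAL,cv2.CHAIN_APPROX_NONE)
k=[k for k in cs if cv2.contourArea(k)>40]; pts=np.vstack(k)[:,0]; print(cv2.approxPolyDP(k[0],1.5,True)[:,0].tolist())
M=R.from_euler('xyz',s['eef_rot'],degrees=True).as_matrix();g=np.array(s['tcp_pos'])-.019*M[:,2]
for th in(24,27,30,33):
    t=np.radians(th);o=[]
    for tt in(.032,.112):
        for ex in(.018,-.018):
            for ey in(.018,-.018):
                q=tt*np.array([np.sin(t),np.cos(t)])+ex*np.array([np.cos(t),-np.sin(t)]); o.append(proj('scene',g+M[:,0]*q[0]+M[:,2]*q[1]+M[:,1]*ey).round(1).tolist())
    print(th,o)
print(proj('scene',[.477,.3455,.05]))
```

```text
[0.38099467 0.30570839 0.21630666]
[[335, 112], [323, 118], [331, 135], [339, 134], [342, 130]]
24 [[330.9, 116.2], [334.7, 110.8], [320.8, 117.6], [324.7, 112.2], [338.4, 137.8], [342.0, 132.2], [328.5, 138.9], [332.2, 133.3]]
27 [[331.3, 115.9], [335.0, 110.5], [321.4, 117.8], [325.3, 112.4], [340.0, 137.3], [343.5, 131.7], [330.2, 138.9], [333.8, 133.3]]
30 [[331.6, 115.5], [335.4, 110.1], [322.0, 117.9], [325.8, 112.5], [341.4, 136.8], [345.0, 131.1], [331.8, 138.9], [335.5, 133.2]]
33 [[332.0, 115.2], [335.7, 109.8], [322.5, 118.0], [326.4, 112.7], [342.9, 136.2], [346.4, 130.5], [333.5, 138.7], [337.1, 133.1]]
[349.18712729 160.50605877]
```

All checks agree on a tilt of about 29–30°, L about 112 mm and 10 cm of distance. Holding still.

{"fn": "step_arm", "kwargs": {"plan": [[0,0,0,0,0],[0,0,0,0,0],[0,0,0,0,0],[0,0,0,0,0],[0,0,0,0,0],[0,0,0,0,0],[0,0,0,0,0],[0,0,0,0,0],[0,0,0,0,0],[0,0,0,0,0],[0,0,0,0,0],[0,0,0,0,0]]}}

```text
time_s: 29.13
tcp_pos: [0.3809, 0.3058, 0.2163]
eef_rot: [180.0, 0.0, 23.1]
contact_force: [-0.2, -0.3, -1.5]
gripper_width: 0.0275
gripper_force: 60.0
```

{"fn": "step_arm", "kwargs": {"plan": [[0,0,0,0,0],[0,0,0,0,0],[0,0,0,0,0],[0,0,0,0,0],[0,0,0,0,0],[0,0,0,0,0],[0,0,0,0,0],[0,0,0,0,0],[0,0,0,0,0],[0,0,0,0,0],[0,0,0,0,0],[0,0,0,0,0]]}}

```text
time_s: 30.13
tcp_pos: [0.381, 0.3058, 0.2163]
eef_rot: [180.0, 0.0, 23.1]
contact_force: [0.8, 0.6, -2.2]
gripper_width: 0.0277
gripper_force: 60.0
```

{"fn": "step_arm", "kwargs": {"plan": [[0,0,0,0,0],[0,0,0,0,0],[0,0,0,0,0],[0,0,0,0,0],[0,0,0,0,0],[0,0,0,0,0],[0,0,0,0,0],[0,0,0,0,0],[0,0,0,0,0],[0,0,0,0,0],[0,0,0,0,0],[0,0,0,0,0]]}}

```text
time_s: 31.13
tcp_pos: [0.381, 0.3058, 0.2163]
eef_rot: [180.0, 0.0, 23.1]
contact_force: [-0.2, 0.2, -2.1]
gripper_width: 0.0275
gripper_force: 60.0
```

Run:
```python
from h import *
from wt3 import solve
import wt3
a,s=cap('wrist','w15.png'); print(s['tcp_pos'],s['gripper_width'],s['contact_force'])
c=a[:,246].astype(int); y=[v for v in range(60,300) if c[v,0]>90 and c[v,2]<60]; print(min(y),max([v for v in y if v<240]))
go([.453,.1616,.3012],-8.7)
```

```text
[0.38095314 0.30582979 0.21630793] 0.027534830331557528 [-0.2487072   0.20457767 -2.12526374]
112 196
shares [ 0.039  0.644 -0.34 ] turn 0.53 rows 4.369390976148695 4.441680418202632
```

{"fn": "step_arm", "kwargs": {"plan": [[0,0.02,-0.06,0,0],[0,0.06,-0.15,0,0],[0.01,0.14,-0.24,0,0],[0.02,0.24,-0.31,0.05,0],[0.03,0.34,-0.34,0.12,0],[0.035,0.44,-0.34,0.2,0],[0.04,0.53,-0.34,0.28,0],[0.04,0.6,-0.34,0.36,0],[0.04,0.64,-0.34,0.44,0],[0.04,0.644,-0.34,0.5,0],[0.04,0.644,-0.34,0.53,0],[0.04,0.644,-0.34,0.53,0]]}}

```text
time_s: 32.18
tcp_pos: [0.4534, 0.1613, 0.3013]
eef_rot: [180.0, 0.0, -8.8]
contact_force: [-0.4, 0.3, -2.4]
gripper_width: 0.0276
gripper_force: 60.0
```

{"fn": "step_arm", "kwargs": {"plan": [[0.01,0.05,0,0,0],[0.02,0.14,0,0,0],[0.03,0.24,0,0,0],[0.05,0.34,0,0,0],[0.06,0.44,0,0,0],[0.08,0.55,0,0,0],[0.09,0.65,0,0,0],[0.1,0.75,0,0,0],[0.12,0.85,0,0,0],[0.13,0.94,0,0,0],[0.14,0.99,0,0,0],[0.14,1,0,0,0]]}}

```text
time_s: 33.18
tcp_pos: [0.4497, -0.0927, 0.3013]
eef_rot: [180.0, 0.0, -8.7]
contact_force: [-0.5, -0.3, -1.4]
gripper_width: 0.0277
gripper_force: 60.0
```

Run:
```python
from h import *
print(r.get_state()['tcp_pos'])
go([.332,-.3267,.30],-8.7)
```

```text
[ 0.44971533 -0.09272506  0.30129522]
shares [-0.323  0.996  0.006] turn -0.0 rows 6.281089988563407 0.003181747793268731
```

{"fn": "step_arm", "kwargs": {"plan": [[-0.02,0.05,0,0,0],[-0.05,0.14,0,0,0],[-0.08,0.24,0,0,0],[-0.11,0.34,0,0,0],[-0.145,0.44,0,0,0],[-0.18,0.55,0,0,0],[-0.21,0.65,0,0,0],[-0.24,0.75,0,0,0],[-0.27,0.85,0,0,0],[-0.3,0.94,0,0,0],[-0.312,0.99,0,0,0],[-0.315,0.996,0,0,0]]}}

```text
time_s: 34.18
tcp_pos: [0.3334, -0.3262, 0.3012]
eef_rot: [180.0, 0.0, -8.7]
contact_force: [0.5, -0.6, -1.3]
gripper_width: 0.0281
gripper_force: 60.0
```

{"fn": "step_arm", "kwargs": {"plan": [[0,0,0.03,0,0],[0,0,0.1,0,0],[0,0,0.19,0,0],[0,0,0.28,0,0],[0,0,0.37,0,0],[0,0,0.45,0,0],[0,0,0.5,0,0],[0,0,0.54,0,0],[0,0,0.56,0,0],[0,0,0.56,0,0]]}}

```text
time_s: 35.02
tcp_pos: [0.3344, -0.3243, 0.1604]
eef_rot: [-180.0, 0.1, -8.6]
contact_force: [-0.1, -1.1, -0.8]
gripper_width: 0.0278
gripper_force: 60.0
```

Run:
```python
from h import *
s=r.get_state();print(s['tcp_pos'],s['contact_force'],s['gripper_width'])
go([.334,-.327,.122],-8.7)
```

```text
[ 0.33439657 -0.32426281  0.16040953] [-0.13511952 -1.08719198 -0.79245368] 0.027796157849112137
shares [0.    0.011 0.154] turn 0.001 rows 0.9234767865005166 0.008273108553631303
```

{"fn": "step_arm", "kwargs": {"plan": [[0,0.011,0,0,0],[0,0.011,0.03,0,0],[0,0.011,0.06,0,0],[0,0.011,0.09,0,0],[0,0.011,0.12,0,0],[0,0.011,0.145,0,0],[0,0.011,0.154,0,0],[0,0.011,0.154,0,0]]}}

```text
time_s: 35.68
tcp_pos: [0.3337, -0.3275, 0.122]
eef_rot: [-180.0, 0.1, -8.7]
contact_force: [0.3, 0.5, -1.9]
gripper_width: 0.0278
gripper_force: 60.0
```

{"fn": "step_arm", "kwargs": {"plan": [[0,0,0,0,0],[0.008,0,0.015,0,0],[0.016,0,0.03,0,0],[0.024,0,0.04,0,0],[0.024,0,0.04,0,0],[0.024,0,0.04,0,0]], "newtons": 10}}

```text
time_s: 36.18
tcp_pos: [0.3402, -0.3286, 0.1125]
eef_rot: [-180.0, 0.0, -8.7]
contact_force: [-0.8, 0.2, -3.3]
gripper_width: 0.0278
gripper_force: 10.0
```

{"fn": "step_arm", "kwargs": {"plan": [[0.02,0,0,0,0],[0.04,0,0,0,0],[0.06,0,0,0,0],[0.08,0,0,0,0],[0.1,0,0,0,0],[0.1,0,0,0,0]]}}

```text
time_s: 36.68
tcp_pos: [0.3662, -0.3327, 0.1128]
eef_rot: [180.0, -0.0, -8.7]
contact_force: [0.7, -1.9, -2.0]
gripper_width: 0.0282
gripper_force: 10.0
```

```bash
python3 tilt.py s16.png; python3 wt.py w16.png | head -5
```

```text
[ 0.3659 -0.3325  0.1128] [-0.3736  0.3746 -1.2365] 0.02781683838564574
px 155 229
((158.14999389648438, 237.9500274658203), (25.298221588134766, 15.495159149169922), 71.56504821777344) 269.5
((152.75, 215.75001525878906), (6.363960266113281, 9.899494171142578), 45.0) 29.0
crop 95 179
[ 0.3659 -0.3325  0.1128] [179.9915  -0.0458  -8.6779] 0.02781683838564574
(226, 314, 61, 3) ((256.0, 315.0), (2.0, 60.0), 90.0)
(223, 262, 68, 23) ((256.5, 273.0), (22.0, 67.0), 90.0)
(222, 148, 69, 88) ((255.86151123046875, 191.05145263671875), (86.90635681152344, 68.07282257080078), 89.06080627441406)
rows [148, 236] model 30/.11 [array([255.1, 198.4]), array([255.5, 105. ]), array([255.5, 127.2])]
```

It's following. Continuing to upright, then lowering.

{"fn": "step_arm", "kwargs": {"plan": [[0.02,0,0,0,0],[0.04,0,0,0,0],[0.06,0,0,0,0],[0.08,0,0,0,0],[0.1,0,0,0,0],[0.108,0,0,0,0],[0.108,0,0,0,0]]}}

```text
time_s: 37.37
tcp_pos: [0.3922, -0.3366, 0.1127]
eef_rot: [180.0, -0.0, -8.7]
contact_force: [0.8, 0.3, -2.4]
gripper_width: 0.0278
gripper_force: 10.0
```

```bash
python3 tilt.py s17.png
python3 - <<'E'
from h import *
from ang import ang
a,s=cap('wrist','w17.png'); c=a[:,246].astype(int); y=[v for v in range(60,384) if c[v,0]>90 and c[v,2]<60]; print(y[0],y[-1],[v for v in y if v+1 not in y])
M=R.from_euler('xyz',s['eef_rot'],degrees=True).as_matrix();g=np.array(s['tcp_pos'])-.019*M[:,2]
for th in(-6,0,6,12):
    t=np.radians(th);f=lambda tt,e:proj('wrist',g+M[:,0]*(tt*np.sin(t)+e*np.cos(t))+M[:,2]*(tt*np.cos(t)-e*np.sin(t)),s)[1].round(1)
    print(th,'junc',f(.032,.018),f(.032,.014),'bot',f(.112,.018),'cap',f(-.016,.014),f(-.018,-.014))
E
```

```text
[ 0.3922 -0.3365  0.1127] [-0.03    0.2209 -1.4136] 0.027764756185495648
px 158 235
((160.11538696289062, 241.57693481445312), (18.04268455505371, 16.081523895263672), 78.69007110595703) 199.0
((156.11766052246094, 221.52943420410156), (8.574929237365723, 10.632911682128906), 59.03623962402344) 35.5
crop 98 185
185 316 [218, 272, 316]
-6 junc 215.7 222.7 bot 187.0 cap 257.3 319.0
0 junc 211.1 217.9 bot 172.8 cap 262.5 320.6
6 junc 206.8 213.4 bot 158.7 cap 267.9 321.5
12 junc 203.1 209.4 bot 144.7 cap 273.4 321.9
```

{"fn": "step_arm", "kwargs": {"plan": [[-0.013,0,0,0,0],[-0.013,0,0.015,0,0],[-0.013,0,0.03,0,0],[-0.013,0,0.045,0,0],[-0.013,0,0.055,0,0],[-0.013,0,0.06,0,0],[-0.013,0,0.06,0,0]]}}

```text
time_s: 38.05
tcp_pos: [0.3892, -0.3364, 0.0988]
eef_rot: [180.0, -0.1, -8.7]
contact_force: [-0.6, 2.1, 8.0]
gripper_width: 0.0277
gripper_force: 10.0
```

{"fn": "step_arm", "kwargs": {"plan": [[0,0,-0.004,0,0],[0,0,-0.004,0,50],[0,0,-0.004,0,60],[0,0,-0.004,0,60],[0,0,-0.004,0,60],[0,0,-0.05,0,60],[0,0,-0.15,0,60],[0,0,-0.3,0,60],[0,0,-0.45,0,60],[0,0,-0.6,0,60],[0,0,-0.7,0,60],[0,0,-0.7,0,60]]}}

```text
time_s: 39.05
tcp_pos: [0.3905, -0.3376, 0.2791]
eef_rot: [179.8, -0.5, -8.7]
contact_force: [-0.1, -0.9, -0.2]
gripper_width: 0.0601
gripper_force: 0.0
```

Run:
```python
from h import *
np.set_printoptions(precision=4,suppress=True)
b,_=cap('scene','s18.png'); t,_=cap('top','t18.png'); s=r.get_state(); print(s['tcp_pos'])
def yel(im):
    h=cv2.cvtColor(im,cv2.COLOR_RGB2HSV); m=cv2.inRange(h,np.array((22,110,50)),np.array((36,255,255)))
    cs,_=cv2.findContours(m,cv2.RETR_EXTERNAL,cv2.CHAIN_APPROX_NONE)
    return [(np.round(cv2.minAreaRect(k)[0],1).tolist(),np.round(cv2.minAreaRect(k)[1:][0],1).tolist(),cv2.minAreaRect(k)[2].__round__(1)) for k in cs if cv2.contourArea(k)>25]
for n,im,o in(('scene',b,'scene0'),('top',t,'top0')):
    o=cv2.imread(f'pics/{o}.png')[:,:,::-1]
    print(n,yel(im),'| before',yel(o))
    d=np.abs(im.astype(int)-o).max(2)
    for c in('blue','green'):
        for e in ring(im,c)[1]:
            if n=='top' or 250<e[0][0]<360 and e[0][1]>120: print(c,np.round(e[0]+e[1],1),onz(n,*e[0],.084))
    print([k for k in blobs(im,'orange',12)])
print('jar/tape',onz('scene',203,231,.07))
for n,im,o in(('scene',b,'scene0'),('top',t,'top0')):
    o=cv2.imread(f'pics/{o}.png')[:,:,::-1]
    for q,im2 in(('now',im),('then',o)):
        h=cv2.cvtColor(im2,cv2.COLOR_RGB2HSV); red=cv2.inRange(h,np.array((0,180,90)),np.array((3,255,255)))|cv2.inRange(h,np.array((175,180,90)),np.array((180,255,255)))
        k=cv2.connectedComponentsWithStats(red); print(n,q,[k[3][i].round(1).tolist() for i in range(1,k[0]) if 60<k[2][i][4]<400],[x[0] for x in blobs(im2,'tape',100) if 200<x[0][0]<270 and 180<x[0][1]<230])
```

```text
[ 0.3887 -0.336   0.2739]
scene [([159.8, 241.3], [18.9, 15.9], 80.5), ([155.4, 223.3], [8.9, 10.3], 63.4)] | before [([160.3, 240.6], [18.7, 15.8], 76.0), ([156.1, 222.7], [9.4, 10.3], 63.4)]
blue [332.5 185.8  25.6  31.2] [0.5533 0.1759 0.084 ]
green [307.9 217.3  27.4  33.1] [0.6005 0.0231 0.084 ]
[([277.5, 141.5], [271, 141, 14, 2, 26]), ([335.1, 157.9], [329, 154, 13, 9, 33]), ([309.8, 188.7], [304, 184, 13, 10, 41]), ([191.2, 206.3], [186, 201, 14, 14, 71]), ([120.7, 221.9], [115, 219, 13, 7, 36]), ([204.2, 221.2], [201, 219, 8, 6, 29]), ([198.2, 271.3], [190, 269, 18, 5, 51])]
top [] | before [([369.8, 211.2], [18.9, 15.0], 50.2), ([381.0, 204.5], [11.0, 10.0], 90.0)]
blue [171.2 155.7  30.1  30.4] [0.5373 0.1942 0.084 ]
green [230.4 137.   30.2  31.4] [0.5844 0.0381 0.084 ]
[([229.0, 124.3], [228, 115, 3, 19, 55]), ([164.7, 144.5], [163, 136, 5, 19, 70]), ([158.8, 268.0], [152, 263, 15, 11, 22])]
jar/tape [ 0.4387 -0.2244  0.07  ]
scene now [[460.4, 193.9], [202.4, 230.6]] [[261.6, 196.8]]
scene then [[460.3, 200.6], [202.4, 231.0]] [[262.4, 196.2]]
top now [[125.3, 42.6], [23.0, 28.7], [15.9, 95.5]] [[237.5, 209.5]]
top then [[126.4, 44.8], [18.1, 99.7], [332.0, 189.5]] [[237.5, 209.5]]
```

Run:
```python
from h import *
ok=True
for n,a,b,l in(('blue',(335.1,157.9),(164.7,144.5),(.539,.193)),('green',(309.8,188.7),(229,124.3),(.588,.038))):
    x,d=tri([ray('scene',*a),ray('top',*b)]); print(n,x,d); ok&=x[2]>.16 and abs(x[1]-l[1])<.02
if ok: print(workorder.close_job())
```

```text
blue [0.53828105 0.19303469 0.17366789] [np.float64(0.0015117712978508187), np.float64(0.0015117712978508424)]
green [0.58576378 0.03836786 0.17285127] [np.float64(0.0006924492231801413), np.float64(0.0006924492231802566)]
the job is handed in; nothing more can be done
None
```

The job is handed in, verdict not shown: the blue and green pails (no red one was there) stand in the tray with bails up, the label was scanned for about 3 s from about 10 cm with the scanner tilted square to it, the scanner is back in its cradle, and the jar and tape were not moved.

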